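# Put an ink bottle away in a case with a locking lid stay

## Task

Put the ink bottle that is standing out on the table back into the ink case: raise the lid until its folding stay locks and the lid rests on the lock, let go, stand the bottle upright inside without dropping it, then lift the lid slightly off the lock, fold the stay at the knee and lower the lid fully shut. Feel your way: do not force the lid against the stay or press hard on the stay, do not let the lid fall, and leave the other things where they are.

Things in the scene. Friction and masses are not known exactly. Their poses are not given: they have to be found in the camera images.
- case: aluminium ink case, fixed on the table, 190 deep (its x), 270 wide (y), 115 high without lid, walls and floor 4 thick. Origin: centre of its underside; +x to the hinge side (away from the robot), +y left, z up. Three stock bottles stand inside in a row at x about 55 mm, y about 5, 55 and 105 mm; the front half is free. The stay folds along the right wall (-y): keep bottles 60 mm clear of it
- case_hinge (a point): point on the lid's hinge line, at half width: 95 mm behind the case's centre, 115 mm over the table (the level of the rim). The hinge line is parallel to the case's y
- case_in (a point): centre of the case's inner floor, 4 mm over the table
- lid (a joint): opening of the lid (rad): 0 shut, grows as its front rises. Plate 190 x 270 x 10 on the rim, 0.35 to 0.65 kg. The stiff hinge holds it where it is left above about 1.0 rad; lower down it falls unless held. Raised, it stops firmly where the stay is taut, somewhere from 1.35 to 1.5 (the height of the stay's foot differs: feel for it); let down about 0.1 from there it bears on the lock
- lid_handle (a point): middle of the round bar handle on the lid's front edge, 11 mm thick, 110 long, parallel to the hinge, 35 mm out from the edge in the lid's plane: 225 mm from the hinge line, 5 mm above the lid's underside. Lid shut: 120 mm over the table in front of the case, 29 mm free behind it; lid open: on top of the upper edge. It turns easily between fingers
- stay_lower: lower arm of the folding lid stay (steel bar 12 wide, 3 thick), which carries the knee, its grip and the upper arm. Origin: its lower pivot, inside the case's right wall, 118 mm in front of the hinge line, 25 to 35 mm below the rim. Each arm is 78 mm from pivot to knee; the upper arm ends at the lid's underside, 110 mm from the hinge line
- knee_tab (a point): middle of the finger grip at the stay's knee: a black round peg 12 mm in diameter, 30 long, along the case's y, reaching from the arms into the case (24 to 54 mm from the right wall's inner face). Lid open: about 75 mm in front of the hinge line, 40 mm above the rim. Pushed back and down it folds the knee and draws the lid down; 3 to 4 N are enough when the stay is taut. On the lock it gives 5 mm and blocks
- stay_knee (a joint): angle of the knee (rad): about 0 folded in the shut case, 2.86 straight, 2.90 against its stop. Once folded below about 2.3 (grip pushed some 25 mm) it stays folded by itself when let go, and the lid stands at 1.1 to 1.4 rad
- stay_pin (a joint): how far the knee pin stands up its slot (m). Stay straight: 0 is seated on the lock (up to 0.003 counts), 0.008 (end of the slot) is taut; from 0.006 up the knee is free of the lock. Past either end the slot gives a little under load, about 0.5 mm for every 4 N at the lid's handle; 2.5 mm is too much
- ink_bottle: the ink bottle to put away, standing alone on the table beside the case: round, 32 in diameter up to 50 mm, black nozzle cap above, 82 tall, 50 g. Origin: centre of its underside
- stock0: ink bottle like it, already in the case
- stock1: ink bottle like it, already in the case
- stock2: ink bottle like it, already in the case
- tub: white ointment tub with lid, 66 in diameter, 45 tall, on the table at the other side of the case
- tape: roll of blue wrap lying flat, 84 in diameter, 40 hole, 30 tall, left of the case
- cups: black ink cup holder, 70 by 100 by 12, right of the case

How it is judged:
On the way, in this order (a step that is already met when the one before it is completed fails the run):
1. the lid stands open on the locked stay (knee straight, pin seated within 3 mm), let go (value of joint lid above 1 rad and value of joint stay_knee above 2.7 rad and value of joint stay_pin below 0.003 m and contact force between the fingers and lid below 0.3 N), for 0.3 s.
2. with the lid still on the lock, the bottle stands upright on the case's floor, let go (value of joint lid above 1 rad and value of joint stay_knee above 2.7 rad and value of joint stay_pin below 0.003 m and x of ink_bottle in the frame of case between -0.091 and 0.091 m and y of ink_bottle in the frame of case between -0.131 and 0.131 m and z of ink_bottle in the frame of case below 0.01 m and angle between ink_bottle's own z axis and vertical below 0.12 rad and contact force between the fingers and ink_bottle below 0.1 N), for 0.3 s.
3. the stay is unlocked and its knee folded, the lid still up (value of joint stay_knee below 2.45 rad and value of joint lid above 0.4 rad), for 0.1 s.
At the end, for the whole second after the job is handed in: The lid is fully shut (within 0.03 rad) with the stay folded inside; the ink bottle stands upright (within 0.12 rad) and still on the case's floor; the other bottles, tub, roll and cup holder are within 30 mm of where they were (value of joint lid below 0.03 rad and x of ink_bottle in the frame of case between -0.091 and 0.091 m and y of ink_bottle in the frame of case between -0.131 and 0.131 m and z of ink_bottle in the frame of case below 0.01 m and angle between ink_bottle's own z axis and vertical below 0.12 rad and linear speed of ink_bottle below 0.02 m/s and value of joint stay_knee below 0.4 rad and distance of each of stock0, stock1, stock2, tub, tape, cups from where it was at the start of the episode below 0.03 m); the robot touches nothing.
It fails at once if the stay is pressed or struck with more than 15 N (contact force between any of the fingers, the arm and stay_lower above 15 N).
It fails at once if the lid is forced up against the taut stay or down against the lock (about 20 N at the handle: the knee pin is driven more than 2.5 mm past an end of its slot) (value of joint stay_pin above 0.0105 m or value of joint stay_pin below -0.0025 m).
It fails at once if the lid falls: it moves down faster than 2 rad/s (velocity of joint lid below -2 rad/s).
It fails at once if the bottle is dropped into the case (faster than 0.45 m/s near the floor) (horizontal distance between ink_bottle and case_in below 0.15 m and z of ink_bottle in the frame of case below 0.03 m and linear speed of ink_bottle above 0.45 m/s).
It fails at once if another thing is moved more than 30 mm or tipped (distance of any of stock0, stock1, stock2, tub, tape, cups from where it was at the start of the episode above 0.03 m or angle between any of stock0, stock1, stock2, tub, tape, cups's own z axis and vertical above 0.5 rad).
It also fails if it takes over 72 s, if anything falls off the work surface, if the arm or the gripper's body presses on something with over 40 N, if the wrist force passes 120 N, or if a joint passes its speed limit or range.

## Robot

A 7-joint arm with a two-finger parallel gripper is mounted at the origin on the work surface. World frame = base frame: x ahead of the robot, y to its left, z up, the work surface at z = 0. Lengths are in m, angles in rad, forces in N, time in s.
With the tool pointing down it reaches from about 0.35 to 0.775 m from the base axis. Payload 3.1 kg.
Tool frame: the origin (TCP) lies between the finger pads; the fingertips stand 17 mm ahead of it and the grasp point (between the pads) lies 2 mm behind it (manip.tcp_to_tips is the distance from the TCP to the fingertips, in m); z points along the fingers, y is the line along which they close (so a half turn about z gives the same grasp; the last joint's range is limited). The gripper opens to 85 mm and grips with 20 to 120 N. Pads are 22 mm wide; open, the fingers measure 114 mm over their backs; the gripper's body (76 mm by 85 mm) begins 54 mm behind the grasp point. The pads swing forward as they close: fully open they stand 13 mm farther back than shut.
Start: joints at [-1.341, 0.311, 0.014, 1.512, -0.004, 1.319, -0.027], TCP at [0.148, 0.53, 0.248] pointing down, gripper open.
Joint ranges: [-2.7, 2.7], [-0.3, 1.91], [-1.27, 1.3], [0.12, 2.57], [-1.44, 4.58], [0.2, 2.03], [-3.05, 3.05]. Speed limits (rad/s): [2.79, 2.79, 3.14, 3.14, 3.14, 3.14, 3.14].

## Interface

Orientations are given as [roll, pitch, yaw] about the fixed x, y, z axes, in that order (R = Rz(yaw) Ry(pitch) Rx(roll)).
In Python, from rig import manip gives the robot as it stands. The module is installed in compiled form; this text tells all that it offers.
- The arm moves only by the tool move_arm, never from a script. Its argument "rows" is a list of rows, each an object of numbers: "x", "y", "z": the shift along the tool's x, y, z in mm; "spin": the turn about the tool's z in degrees; "hand": the finger opening in mm, from 0 to 85.4. A call has 1 to 12 rows; each row shifts and turns the commanded pose from where the row before left it, along the tool's axes as they then stand; what a row does not reach is not made up. A row lasts 1/12 s, in which the tool goes at most 41.7 mm and 7.16 degrees, less where a joint would pass 70% of its speed; a pose out of reach is approached as far as the arm can. A call with a gripper value outside its range is refused whole. The fingers move at their own pace and stop on an object; "grip_force" is the grip in N (left out, the last holds). Time passes only in rows, so rows that do not move let the fingers close. It gives the time, the measured TCP pose, the force, the opening and the grip force at its end, in the units of the state.
- manip.get_state(): the state, without advancing time (a new reading comes with each control period).
- manip.camera(name): name is "scene" or "top"; returns a dict with "color" (384x512x3 uint8, red, green, blue), "mtx" (3x3 intrinsics, pixels), "position" and "orientation" of the camera in the world. Camera axes: x right, y down, z forward; pixel columns grow to the right and rows downward; lengths in m; the calibration is good to about 2 mm. A picture is of the moment at which its call begins. There is no depth.
- manip.job_done(): hands the job in; it is judged then, once.
The state is a dict: "clock": time; "q": joint angles; "qd": joint speeds; "joint_efforts": joint torques, N m; "position": TCP position; "orientation": TCP orientation; "ft_force": force on the tool from outside, world axes, zero at the start; "moment": the same for the moment, N m; "grip_width": finger opening in m; "gripper_force": force on a finger pad.
Only numpy, scipy, OpenCV 4.12 (cv2) and the standard library are available. Lean on these libraries where they do the work, as an engineer would, in place of code of your own. Each camera call takes 0.05 s, during which the arm holds its last target. There are 200 camera calls.

## Working session

There is one attempt and no reset: what is moved stays moved. The work goes in short steps, Python scripts to look and compute and a tool call to move; the robot and the scene stay as the last step left them, time stands still between calls to the robot, and variables do not carry over. Pictures are saved under pics/ and viewed, at most 10 in all, crops included, and the job is handed in when it is done.

Besides the shell and the picture viewer there is one more tool, called after "Emit:" by a JSON object that holds its "api" and its "payload", one argument or row to a line. move_arm: Moves the arm, as the interface text tells. Its arguments: {"type":"object","properties":{"rows":{"type":"array"},"grip_force":{"type":"number"}},"required":["rows"]}

```bash
mkdir -p pics; cat > h.py <<'E'
import numpy as np, cv2
from scipy.spatial.transform import Rotation as R
from rig import manip
def Rm(o):
    o=np.array(o,float)
    if o.shape==(3,3): return o
    return R.from_euler('xyz',o).as_matrix() if o.size==3 else R.from_quat(o).as_matrix()
def shot(n,f):
    c=manip.camera(n); cv2.imwrite(f'pics/{f}.png',c['color'][:,:,::-1]); return c
def ray(c,u,v,z):
    K=np.array(c['mtx']);d=Rm(c['orientation'])@np.linalg.inv(K)@[u,v,1];p=np.array(c['position']);return p+d*(z-p[2])/d[2]
def proj(c,P):
    p=np.array(c['mtx'])@(Rm(c['orientation']).T@(np.array(P)-c['position']));return p[:2]/p[2]
E
python3 - <<'E'
from h import *
a=shot('top','t0');b=shot('scene','s0')
cv2.imwrite('pics/both0.png',cv2.resize(np.hstack([a['color'],b['color']])[:,:,::-1],(800,300)))
for c in(a,b): print(c['position'],c['orientation'],c['mtx'])
print(manip.get_state())
E
```

```text
[0.44064908 0.00490691 1.17617625] [-3.03172867  0.00575895 -1.59527901] [[386.20035702   0.         257.83867365]
 [  0.         386.20035702 194.70365264]
 [  0.           0.           1.        ]]
[1.12253977 0.1725648  1.00815283] [-2.54642976 -0.00684075  1.86156791] [[477.9243816    0.         253.53177892]
 [  0.         477.9243816  189.86395917]
 [  0.           0.           1.        ]]
{'clock': 0.1, 'q': array([-1.34073031,  0.31165825,  0.01398639,  1.51290369, -0.00442063,
        1.31918713, -0.02720868]), 'qd': array([-3.50953344e-04, -6.13571615e-04,  4.07795394e-04, -4.65648213e-03,
       -7.16322655e-04,  7.10333922e-04, -5.93379829e-05]), 'joint_efforts': array([ 6.86568183e-04, -3.80854654e+01,  1.46588017e-01, -2.31241876e+01,
        1.22376537e-02,  8.12275830e-03,  2.66255540e-05]), 'position': array([0.14744805, 0.5292273 , 0.24731992]), 'orientation': array([-3.13946822e+00,  6.73561474e-05,  2.86989565e+00]), 'ft_force': array([ 0.00396459, -0.23596609, -0.41342395]), 'moment': array([-0.00440011,  0.04184323,  0.00219114]), 'gripper_force': 0.0, 'grip_width': 0.08537630163528885}
```

View pics/t0.png

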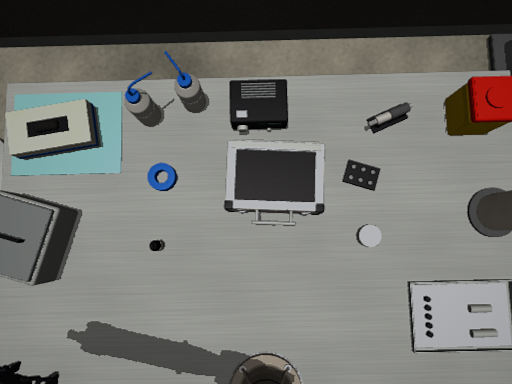

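View pics/s0.png

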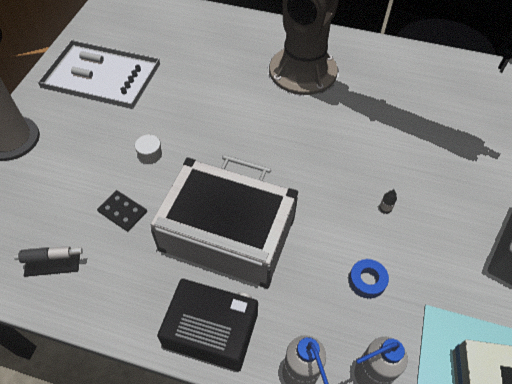

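The top view shows the case lid around (275,177) with its handle bar near (275,223). The ink bottle is at about (156,245), the tub at (370,236), the tape at (162,177) and the cup holder at (361,175). Next I measure the case and bottle.

```bash
python3 - <<'E'
from h import *
a=shot('top','t1');b=shot('scene','s1')
# corners of lid top: black plate region on top as symmetric mark + outer outline
g=cv2.cvtColor(a['color'],cv2.COLOR_RGB2GRAY)
for y in (196,208,216,223,230): print(y,g[y,215:335:6])
for x in (275,): print(x,g[130:235:3,x])
m=(g<75).astype(np.uint8); n,l,s,ce=cv2.connectedComponentsWithStats(m)
for i in range(n):
    if s[i,4]>40 and 120<s[i,0]<420 and 120<s[i,1]<270:
        cn=cv2.findContours((l==i).astype(np.uint8),0,2)[0][0]
        print(s[i],ce[i],cv2.minAreaRect(cn))
sc=cv2.resize(a['color'][125:245,130:390,::-1],(780,360),interpolation=cv2.INTER_CUBIC)
cv2.imwrite('pics/crop1.png',sc)
E
```

```text
196 [151 150 181 187  51  52  52  51  50  49  50  49  49  49  48  47  47 180
 138 150]
208 [153 152  27  91 117 154 175 183 187 186 183 182 184 181 181 181 180  47
  27 153]
216 [152 151 152 152 150 150 149 153 150 148 149 148 149 137 148 138 148 150
 147 149]
223 [145 145 146 147 147 147 124 141 149 150 158 165 179 180 145 147 147 146
 149 149]
230 [149 149 147 147 147 146 147 148 149 150 150 151 150 150 148 149 150 151
 152 152]
275 [140 147 145 150 158 179 183  40  39  40  40  42  43  43  44  45  45  47
  47  47  48  48  50  48 184 180 183  45 149 145 119 158 148 149 145]
[ 235  149   81   53 3943] [274.97083439 175.38777581] ((275.0617370605469, 175.20901489257812), (79.53894805908203, 50.45277404785156), 1.9749338626861572)
[343 160  37  31 683] [360.80819912 174.85065886] ((360.8992004394531, 174.84561157226562), (33.31999969482422, 22.959999084472656), 16.26020622253418)
[157 166  21  25  92] [171.30434783 181.09782609] ((169.06375122070312, 180.5795135498047), (12.71778678894043, 26.533241271972656), 29.47589111328125)
[154 169  13  14  56] [157.57142857 174.01785714] ((158.53244018554688, 174.20541381835938), (8.3079252243042, 14.410207748413086), 36.02737045288086)
[224 201  20  11 102] [229.80392157 206.71568627] ((233.5, 206.0), (10.0, 19.0), 90.0)
[309 204  15  11  96] [318.07291667 209.36458333] ((316.0, 209.0), (10.0, 14.0), 90.0)
[258 210  32  10  87] [272.02298851 211.82758621] ((273.5, 214.5), (9.0, 31.0), 90.0)
[150 240  15  11 137] [156.72992701 245.13138686] ((157.0, 245.0), (10.0, 14.0), 90.0)
```

View pics/crop1.png

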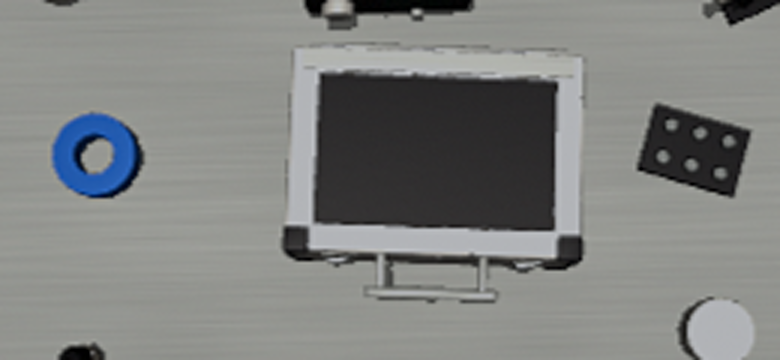

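```bash
python3 - <<'E'
from h import *
a=shot('top','t2');b=shot('scene','s2')
def cv(u,v): return u/3+130,v/3+125
h1=ray(a,*cv(366,292),.12);h2=ray(a,*cv(497,296.5),.12);print('handle',h1,h2,h1[:2]-h2[:2],np.linalg.norm(h1-h2),(h1+h2)/2)
p=ray(a,274.97,175.39,.125);print('panel',p)
c=[ray(a,*cv(*q),.125)for q in((320,72),(558,82),(553,230),(315,222))]
print(np.round(c,4)); d=c[0]-c[1];print('yaw from panel',np.arctan2(-d[0],d[1]), np.arctan2(-(c[3]-c[2])[0],(c[3]-c[2])[1]))
d=h1-h2;yaw=np.arctan2(-d[0],d[1]);print('yaw handle',yaw)
# bottle by scene view: dark blob
g=cv2.cvtColor(b['color'],cv2.COLOR_RGB2GRAY);m=(g<90).astype(np.uint8)
n,l,s,ce=cv2.connectedComponentsWithStats(m)
for i in range(n):
    if 360<ce[i][0]<420 and 170<ce[i][1]<230:print(s[i],ce[i])
print('bottle top cap', ray(a,156.7,244.5,.06))
for P in ((.373,.255,0),(.373,.255,.05),(.373,.255,.082)): print(proj(a,P),proj(b,P))
# tub, etc
for n_,u,v,z in (('tub',370,236,.045),('tape',162,177,.03),('cups',361,175,.012),('box near',258,130,.06)): print(n_,ray(a,u,v,z))
cr=np.hstack([cv2.resize(b['color'][170:230,360:420],(390,390),interpolation=2),cv2.resize(a['color'][225:265,136:176],(390,390),interpolation=2)])
cv2.imwrite('pics/bott.png',cr[:,:,::-1])
E
```

```text
handle [0.48180318 0.0259288  0.12      ] [ 0.47477892 -0.09304101  0.12      ] [0.00702426 0.11896982] 0.11917700049997426 [ 0.47829105 -0.03355611  0.12      ]
panel [ 0.60900783 -0.04033556  0.125     ]
[[ 0.6858  0.0637  0.125 ]
 [ 0.6707 -0.1558  0.125 ]
 [ 0.5337 -0.1456  0.125 ]
 [ 0.5465  0.0709  0.125 ]]
yaw from panel -0.06859351015543212 -0.05879607242413598
yaw handle -0.05897391137444323
[378 190  19  24 272] [387.66544118 201.88602941]
bottle top cap [0.42738671 0.30214751 0.06      ]
[177.57377838 261.95667518] [365.41431959 186.46796114]
[173.88889001 263.05772979] [369.46334944 175.03794837]
[171.35273333 263.81554026] [372.20668809 167.29377333]
tub [ 0.43659445 -0.31470244  0.045     ]
tape [0.62795482 0.29504749 0.03      ]
cups [ 0.62165229 -0.30706468  0.012     ]
box near [0.75667033 0.00312024 0.06      ]
```

View pics/bott.png

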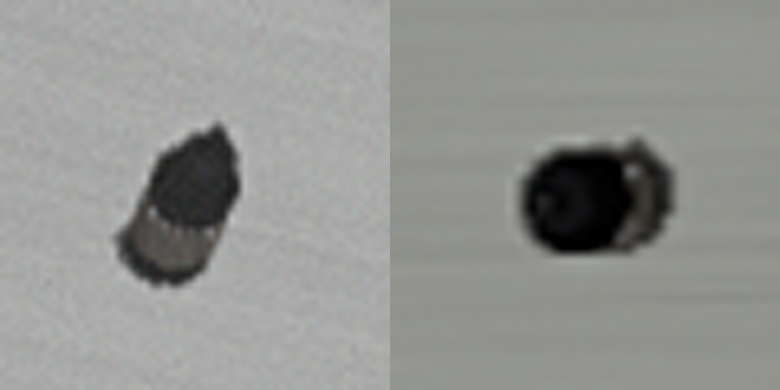

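The bottle stands upright: its nozzle tip is at crop (215,125) in the scene view and (545,200) in the top view. I'll move over the handle now and narrow the fingers on the way.

Emit:
{"api": "move_arm", "payload": {
  "rows": [
    {"spin": 7.1, "hand": 28},
    {"spin": 7.1},
    {"spin": 7.1},
    {"spin": 7.1},
    {"spin": 7.1},
    {"spin": 7.1},
    {"spin": 7.1},
    {"spin": 7.1},
    {"spin": 7.1},
    {"spin": 7.1},
    {"spin": 7}
  ]
}}

```text
invalid input
```

Emit:
{"api": "move_arm", "payload": {
  "rows": [
    {"x": -34, "y": 22.8},
    {"x": -34, "y": 22.8},
    {"x": -34, "y": 22.8},
    {"x": -34, "y": 22.8},
    {"x": -34, "y": 22.8},
    {"x": -34, "y": 22.8},
    {"x": -34, "y": 22.8},
    {"x": -34, "y": 22.8},
    {"x": -34, "y": 22.8},
    {"x": -34, "y": 22.8},
    {"x": -34, "y": 22.8},
    {"x": -34, "y": 22.8}
  ]
}}

```text
invalid input
```

```bash
cat >> h.py <<'E'
YAW=-0.06
HX=np.array([np.cos(YAW),np.sin(YAW)]);HY=np.array([-HX[1],HX[0]])
def delta(P,yaw=1.511):
    s=manip.get_state();o=R.from_euler('xyz',s['orientation']);y=s['orientation'][2]
    d=o.as_matrix().T@(np.array(P)-s['position'])
    print('t %.2f pos'%s['clock'],np.round(s['position'],4),'yaw %.3f'%y,'F',np.round(s['ft_force'],2),'w %.4f'%s['grip_width'],'| d tool mm',np.round(d*1e3,1),'spin deg %.1f'%np.degrees(y-yaw))
E
python3 - <<'E'
from h import *
delta((.478,-.0335,.160)); print(manip.get_state()['q'])
a=shot('top','t3');b=shot('scene','s3')
print('bottle tip', ray(a,151.9,245.5,.082),ray(b,393.1,189.2,.082),'body',ray(a,155.3,245.5,.05),ray(b,360+165/6.5,170+258/6.5,0))
E
```

```text
t 0.30 pos [0.1476 0.5296 0.2479] yaw 2.870 F [-0.66  0.42  0.1 ] w 0.0854 | d tool mm [-469.4 -453.7   88.3] spin deg 77.9
[-1.3407088   0.31121698  0.01399501  1.51199592 -0.00437286  1.31919246
 -0.02720486]
bottle tip [0.42518531 0.30980086 0.082     ] [0.42275313 0.31186443 0.082     ] body [0.4244928 0.3088579 0.05     ] [0.42826059 0.31379936 0.        ]
```

Emit:
{"api": "move_arm", "payload": {
  "rows": [
    {"x": 0, "y": 0, "z": 0, "spin": 7.1, "hand": 28},
    {"x": 0, "y": 0, "z": 0, "spin": 7.1, "hand": 28},
    {"x": 0, "y": 0, "z": 0, "spin": 7.1, "hand": 28},
    {"x": 0, "y": 0, "z": 0, "spin": 7.1, "hand": 28},
    {"x": 0, "y": 0, "z": 0, "spin": 7.1, "hand": 28},
    {"x": 0, "y": 0, "z": 0, "spin": 7.1, "hand": 28},
    {"x": 0, "y": 0, "z": 0, "spin": 7.1, "hand": 28},
    {"x": 0, "y": 0, "z": 0, "spin": 7.1, "hand": 28},
    {"x": 0, "y": 0, "z": 0, "spin": 7.1, "hand": 28},
    {"x": 0, "y": 0, "z": 0, "spin": 7.1, "hand": 28},
    {"x": 0, "y": 0, "z": 0, "spin": 6.9, "hand": 28}
  ],
  "grip_force": 20
}}

```text
clock: 1.32
position: [0.1476, 0.5298, 0.2483]
orientation: [3.142, -0.0, 1.504]
ft_force: [0.8, -0.1, -0.4]
grip_width: 0.028
gripper_force: 0.0
```

Emit:
{"api": "move_arm", "payload": {
  "rows": [
    {"x": -34, "y": 22.8, "z": 0, "spin": 0, "hand": 28},
    {"x": -34, "y": 22.8, "z": 0, "spin": 0, "hand": 28},
    {"x": -34, "y": 22.8, "z": 0, "spin": 0, "hand": 28},
    {"x": -34, "y": 22.8, "z": 0, "spin": 0, "hand": 28},
    {"x": -34, "y": 22.8, "z": 0, "spin": 0, "hand": 28},
    {"x": -34, "y": 22.8, "z": 0, "spin": 0, "hand": 28},
    {"x": -34, "y": 22.8, "z": 0, "spin": 0, "hand": 28},
    {"x": -34, "y": 22.8, "z": 0, "spin": 0, "hand": 28},
    {"x": -34, "y": 22.8, "z": 0, "spin": 0, "hand": 28},
    {"x": -34, "y": 22.8, "z": 0, "spin": 0, "hand": 28},
    {"x": -34, "y": 22.8, "z": 0, "spin": 0, "hand": 28},
    {"x": -34, "y": 22.8, "z": 0, "spin": 0, "hand": 28}
  ]
}}

```text
clock: 2.32
position: [0.3967, 0.1042, 0.2488]
orientation: [3.141, -0.002, 1.511]
ft_force: [1.2, 0.4, -0.1]
grip_width: 0.0282
gripper_force: 0.0
```

Emit:
{"api": "move_arm", "payload": {
  "rows": [
    {"x": -34, "y": 22.8, "z": 10, "spin": 0, "hand": 28},
    {"x": -34, "y": 22.8, "z": 10, "spin": 0, "hand": 28},
    {"x": -34, "y": 22.8, "z": 20, "spin": 0, "hand": 28},
    {"x": -34, "y": 22.8, "z": 20, "spin": 0, "hand": 28},
    {"x": 0, "y": 0, "z": 0, "spin": 0, "hand": 28},
    {"x": 0, "y": 0, "z": 0, "spin": 0, "hand": 28}
  ]
}}

```text
clock: 2.82
position: [0.4743, -0.0313, 0.1907]
orientation: [-3.139, 0.003, 1.504]
ft_force: [-0.0, 0.9, 0.0]
grip_width: 0.0282
gripper_force: 0.0
```

```bash
python3 - <<'E'
from h import *
delta((.478,-.0335,.121)); print(np.round(manip.get_state()['q'],2))
a=shot('top','t4');b=shot('scene','s4')
im=np.vstack([cv2.resize(x,(600,300),interpolation=2) for x in (a['color'][170:270,200:400],b['color'][110:210,150:350])])
cv2.imwrite('pics/pre.png',im[:,:,::-1])
E
```

```text
t 2.82 pos [ 0.4743 -0.0313  0.1907] yaw 1.504 F [-0.03  0.95  0.03] w 0.0282 | d tool mm [-1.7  4.  69.7] spin deg -0.4
[-0.67  0.26  0.84  1.82 -0.21  1.16  0.17]
```

View pics/pre.png

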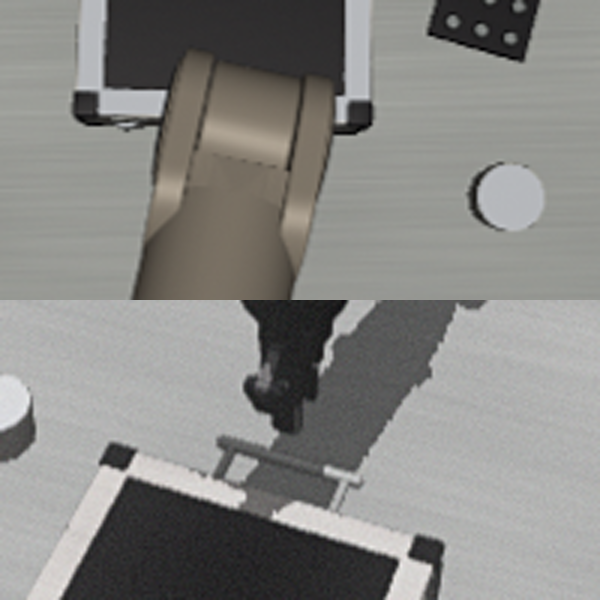

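The gripper hangs over the handle. In the scene crop the bar ends are at (220,441) and (360,483), so I'll cross-check the handle position from this second view.

```bash
python3 - <<'E'
from h import *
b=shot('scene','s5')
p=ray(b,150+220/3,110+141/3,.12);q=ray(b,150+360/3,110+183/3,.12);print(p,q,(p+q)/2,np.linalg.norm(p-q))
# lid top corners in the scene view (z .125), crop px
for u,v in ((120,455),(425,553)): print(ray(b,150+u/3,110+(v-300)/3,.125))
E
```

```text
[ 0.47592797 -0.08875312  0.12      ] [0.48329521 0.02726137 0.12      ] [ 0.47961159 -0.03074588  0.12      ] 0.11624817272968453
[ 0.51514788 -0.15687132  0.125     ]
[0.53478517 0.09131731 0.125     ]
```

Emit:
{"api": "move_arm", "payload": {
  "rows": [
    {"x": 0, "y": 4.5, "z": 20, "spin": 0, "hand": 28},
    {"x": 0, "y": 0, "z": 20, "spin": 0, "hand": 28},
    {"x": 0, "y": 0, "z": 15, "spin": 0, "hand": 28},
    {"x": 0, "y": 0, "z": 14.5, "spin": 0, "hand": 28},
    {"x": 0, "y": 0, "z": 0, "spin": 0, "hand": 28}
  ]
}}

```text
clock: 3.38
position: [0.4773, -0.0258, 0.1208]
orientation: [-3.137, -0.002, 1.515]
ft_force: [-1.4, 0.5, -0.2]
grip_width: 0.028
gripper_force: 0.0
```

Emit:
{"api": "move_arm", "payload": {
  "rows": [
    {"x": 0, "y": 0, "z": 0, "spin": 0, "hand": 5},
    {"x": 0, "y": 0, "z": 0, "spin": 0, "hand": 5},
    {"x": 0, "y": 0, "z": 0, "spin": 0, "hand": 5},
    {"x": 0, "y": 0, "z": 0, "spin": 0, "hand": 5},
    {"x": 0, "y": 0, "z": 0, "spin": 0, "hand": 5},
    {"x": 0, "y": 0, "z": 0, "spin": 0, "hand": 5}
  ],
  "grip_force": 25
}}

```text
clock: 3.88
position: [0.4806, -0.0272, 0.1234]
orientation: [3.139, -0.002, 1.511]
ft_force: [2.0, 3.9, 1.6]
grip_width: 0.01
gripper_force: 25.1
```

```bash
python3 - <<'E'
from h import *
T=np.r_[0:1.21:.06]
f=225*(1-np.cos(T+.022));u=225*np.sin(T+.022)
for t,a,b in zip(T[1:],np.diff(f),np.diff(u)):print('%.2f y %.1f z %.1f'%(t,a,-b))
delta((0.48,-.03,.12))
E
```

```text
0.06 y 0.7 z -13.5
0.12 y 1.5 z -13.4
0.18 y 2.3 z -13.3
0.24 y 3.1 z -13.1
0.30 y 3.9 z -12.9
0.36 y 4.7 z -12.7
0.42 y 5.4 z -12.4
0.48 y 6.1 z -12.0
0.54 y 6.8 z -11.6
0.60 y 7.5 z -11.2
0.66 y 8.2 z -10.7
0.72 y 8.8 z -10.2
0.78 y 9.4 z -9.7
0.84 y 10.0 z -9.1
0.90 y 10.5 z -8.5
0.96 y 11.0 z -7.8
1.02 y 11.4 z -7.2
1.08 y 11.9 z -6.5
1.14 y 12.2 z -5.7
1.20 y 12.5 z -5.0
t 3.88 pos [ 0.4806 -0.0272  0.1234] yaw 1.511 F [2.04 3.87 1.61] w 0.0100 | d tool mm [-2.8 -0.4  3.4] spin deg 0.0
```

Emit:
{"api": "move_arm", "payload": {
  "rows": [
    {"x": 0, "y": 0.7, "z": -13.5, "spin": 0, "hand": 5},
    {"x": 0, "y": 1.5, "z": -13.4, "spin": 0, "hand": 5},
    {"x": 0, "y": 2.3, "z": -13.3, "spin": 0, "hand": 5},
    {"x": 0, "y": 3.1, "z": -13.1, "spin": 0, "hand": 5},
    {"x": 0, "y": 3.9, "z": -12.9, "spin": 0, "hand": 5},
    {"x": 0, "y": 4.7, "z": -12.7, "spin": 0, "hand": 5},
    {"x": 0, "y": 0, "z": 0, "spin": 0, "hand": 5}
  ],
  "grip_force": 35
}}

```text
clock: 4.47
position: [0.4961, -0.0282, 0.2027]
orientation: [3.141, -0.003, 1.511]
ft_force: [0.2, 5.7, -1.4]
grip_width: 0.0095
gripper_force: 34.5
```

Emit:
{"api": "move_arm", "payload": {
  "rows": [
    {"x": 0, "y": 5.4, "z": -12.4, "spin": 0, "hand": 5},
    {"x": 0, "y": 6.1, "z": -12, "spin": 0, "hand": 5},
    {"x": 0, "y": 6.8, "z": -11.6, "spin": 0, "hand": 5},
    {"x": 0, "y": 7.5, "z": -11.2, "spin": 0, "hand": 5},
    {"x": 0, "y": 8.2, "z": -10.7, "spin": 0, "hand": 5},
    {"x": 0, "y": 8.8, "z": -10.2, "spin": 0, "hand": 5},
    {"x": 0, "y": 0, "z": 0, "spin": 0, "hand": 5}
  ]
}}

```text
clock: 5.05
position: [0.5357, -0.0306, 0.2694]
orientation: [-3.133, -0.003, 1.511]
ft_force: [-6.7, 7.0, 4.5]
grip_width: 0.0097
gripper_force: 34.8
```

Emit:
{"api": "move_arm", "payload": {
  "rows": [
    {"x": 0, "y": 9.4, "z": -9.7, "spin": 0, "hand": 5},
    {"x": 0, "y": 10, "z": -9.1, "spin": 0, "hand": 5},
    {"x": 0, "y": 10.5, "z": -8.5, "spin": 0, "hand": 5},
    {"x": 0, "y": 11, "z": -7.8, "spin": 0, "hand": 5},
    {"x": 0, "y": 11.4, "z": -7.2, "spin": 0, "hand": 5},
    {"x": 0, "y": 11.9, "z": -6.5, "spin": 0, "hand": 5},
    {"x": 0, "y": 0, "z": 0, "spin": 0, "hand": 5}
  ]
}}

```text
clock: 5.63
position: [0.6005, -0.0346, 0.3216]
orientation: [-3.137, -0.004, 1.512]
ft_force: [-8.8, 6.5, 16.5]
grip_width: 0.0091
gripper_force: 36.6
```

Emit:
{"api": "move_arm", "payload": {
  "rows": [
    {"x": 2, "y": -1, "z": -3, "spin": 0, "hand": 5},
    {"x": 0, "y": 12.2, "z": -5.7, "spin": 0, "hand": 5},
    {"x": 0, "y": 12.5, "z": -5, "spin": 0, "hand": 5},
    {"x": 0, "y": 0, "z": 0, "spin": 0, "hand": 5}
  ]
}}

```text
clock: 5.97
position: [0.6258, -0.0362, 0.3332]
orientation: [-3.14, 0.001, 1.51]
ft_force: [-2.8, 3.1, 7.6]
grip_width: 0.0093
gripper_force: 37.3
```

Emit:
{"api": "move_arm", "payload": {
  "rows": [
    {"x": 0, "y": 6.4, "z": -2.2, "spin": 0, "hand": 5},
    {"x": 0, "y": 6.4, "z": -2.1, "spin": 0, "hand": 5},
    {"x": 0, "y": 0, "z": 0, "spin": 0, "hand": 5}
  ]
}}

```text
clock: 6.22
position: [0.638, -0.0369, 0.3371]
orientation: [-3.139, 0.0, 1.51]
ft_force: [-2.5, 3.1, 5.7]
grip_width: 0.0096
gripper_force: 37.5
```

Emit:
{"api": "move_arm", "payload": {
  "rows": [
    {"x": 0, "y": 6, "z": -1.7, "spin": 0, "hand": 5},
    {"x": 0, "y": 6, "z": -1.5, "spin": 0, "hand": 5},
    {"x": 0, "y": 0, "z": 0, "spin": 0, "hand": 5}
  ]
}}

```text
clock: 6.47
position: [0.6501, -0.0376, 0.3403]
orientation: [-3.14, 0.001, 1.51]
ft_force: [-2.8, 2.6, 6.0]
grip_width: 0.0093
gripper_force: 37.7
```

Emit:
{"api": "move_arm", "payload": {
  "rows": [
    {"x": 0, "y": 4.5, "z": -0.9, "spin": 0, "hand": 5},
    {"x": 0, "y": 0, "z": 0, "spin": 0, "hand": 5}
  ]
}}

```text
clock: 6.63
position: [0.6544, -0.0379, 0.3413]
orientation: [-3.14, 0.0, 1.51]
ft_force: [-3.7, 2.0, 6.1]
grip_width: 0.0095
gripper_force: 37.8
```

Emit:
{"api": "move_arm", "payload": {
  "rows": [
    {"x": 0, "y": 4.5, "z": -0.9, "spin": 0, "hand": 5},
    {"x": 0, "y": 0, "z": 0, "spin": 0, "hand": 5},
    {"x": 0, "y": 0, "z": 0, "spin": 0, "hand": 5}
  ]
}}

```text
clock: 6.88
position: [0.6587, -0.0381, 0.3423]
orientation: [-3.14, 0.0, 1.51]
ft_force: [-2.5, 2.4, 6.3]
grip_width: 0.0095
gripper_force: 37.8
```

Emit:
{"api": "move_arm", "payload": {
  "rows": [
    {"x": 0, "y": 4.5, "z": -0.8, "spin": 0, "hand": 5},
    {"x": 0, "y": 0, "z": 0, "spin": 0, "hand": 5},
    {"x": 0, "y": 0, "z": 0, "spin": 0, "hand": 5}
  ]
}}

```text
clock: 7.13
position: [0.6634, -0.0384, 0.3429]
orientation: [-3.14, 0.0, 1.51]
ft_force: [-2.5, 1.1, 5.6]
grip_width: 0.0094
gripper_force: 38.0
```

Emit:
{"api": "move_arm", "payload": {
  "rows": [
    {"x": 0, "y": 4.5, "z": -0.6, "spin": 0, "hand": 5},
    {"x": 0, "y": 0, "z": 0, "spin": 0, "hand": 5},
    {"x": 0, "y": 0, "z": 0, "spin": 0, "hand": 5}
  ]
}}

```text
clock: 7.38
position: [0.6667, -0.0387, 0.3435]
orientation: [-3.137, 0.0, 1.509]
ft_force: [-6.2, 3.1, 6.6]
grip_width: 0.0093
gripper_force: 38.1
```

Emit:
{"api": "move_arm", "payload": {
  "rows": [
    {"x": 0, "y": 1.5, "z": -0.2, "spin": 0, "hand": 5},
    {"x": 0, "y": 0, "z": 0, "spin": 0, "hand": 5},
    {"x": 0, "y": 0, "z": 0, "spin": 0, "hand": 5}
  ]
}}

```text
clock: 7.63
position: [0.667, -0.0387, 0.3436]
orientation: [-3.134, -0.0, 1.509]
ft_force: [-8.4, 3.5, 7.7]
grip_width: 0.0094
gripper_force: 38.1
```

Emit:
{"api": "move_arm", "payload": {
  "rows": [
    {"x": 0, "y": -5, "z": 0.7, "spin": 0, "hand": 5},
    {"x": 0, "y": -5, "z": 0.9, "spin": 0, "hand": 5},
    {"x": 0, "y": -5, "z": 1, "spin": 0, "hand": 5},
    {"x": 0, "y": 0, "z": 0, "spin": 0, "hand": 5},
    {"x": 0, "y": 0, "z": 0, "spin": 0, "hand": 5}
  ]
}}

```text
clock: 8.05
position: [0.6549, -0.0379, 0.3411]
orientation: [3.141, 0.001, 1.51]
ft_force: [-2.5, 2.6, 6.3]
grip_width: 0.0092
gripper_force: 38.0
```

Emit:
{"api": "move_arm", "payload": {
  "rows": [
    {"x": 0, "y": -4.5, "z": 1, "spin": 0, "hand": 5},
    {"x": 0, "y": 0, "z": 0, "spin": 0, "hand": 5},
    {"x": 0, "y": 0, "z": 0, "spin": 0, "hand": 5}
  ]
}}

```text
clock: 8.3
position: [0.651, -0.0376, 0.3402]
orientation: [3.14, 0.001, 1.51]
ft_force: [-2.0, 1.4, 6.5]
grip_width: 0.0094
gripper_force: 38.0
```

Emit:
{"api": "move_arm", "payload": {
  "rows": [
    {"x": 0, "y": -4, "z": 1, "spin": 0, "hand": 5},
    {"x": 0, "y": 0, "z": 0, "spin": 0, "hand": 5},
    {"x": 0, "y": 0, "z": 0, "spin": 0, "hand": 5}
  ]
}}

```text
clock: 8.55
position: [0.6473, -0.0374, 0.3392]
orientation: [3.14, 0.001, 1.51]
ft_force: [-0.6, 1.4, 5.7]
grip_width: 0.0096
gripper_force: 38.0
```

Emit:
{"api": "move_arm", "payload": {
  "rows": [
    {"x": 0, "y": -3.5, "z": 0.9, "spin": 0, "hand": 5},
    {"x": 0, "y": 0, "z": 0, "spin": 0, "hand": 5},
    {"x": 0, "y": 0, "z": 0, "spin": 0, "hand": 5}
  ]
}}

```text
clock: 8.8
position: [0.6447, -0.0373, 0.3385]
orientation: [3.137, 0.001, 1.51]
ft_force: [1.4, 1.6, 5.7]
grip_width: 0.0093
gripper_force: 38.0
```

Emit:
{"api": "move_arm", "payload": {
  "rows": [
    {"x": 0, "y": -2.5, "z": 0.6, "spin": 0, "hand": 5},
    {"x": 0, "y": 0, "z": 0, "spin": 0, "hand": 5},
    {"x": 0, "y": 0, "z": 0, "spin": 0, "hand": 5}
  ]
}}

```text
clock: 9.05
position: [0.6441, -0.0372, 0.3384]
orientation: [3.132, 0.002, 1.511]
ft_force: [5.1, 1.5, 6.0]
grip_width: 0.0093
gripper_force: 38.0
```

Emit:
{"api": "move_arm", "payload": {
  "rows": [
    {"x": 0, "y": 2, "z": -0.5, "spin": 0, "hand": 5},
    {"x": 0, "y": 0, "z": 0, "spin": 0, "hand": 5},
    {"x": 0, "y": 0, "z": 0, "spin": 0, "hand": 35},
    {"x": 0, "y": 0, "z": 0, "spin": 0, "hand": 35},
    {"x": 0, "y": 0, "z": 0, "spin": 0, "hand": 35},
    {"x": 0, "y": 0, "z": 0, "spin": 0, "hand": 35},
    {"x": 0, "y": 0, "z": -10, "spin": 0, "hand": 35},
    {"x": 0, "y": 0, "z": -20, "spin": 0, "hand": 35},
    {"x": 0, "y": 0, "z": -20, "spin": 0, "hand": 35},
    {"x": 0, "y": 0, "z": 0, "spin": 0, "hand": 35},
    {"x": 0, "y": 0, "z": 0, "spin": 0, "hand": 35}
  ]
}}

```text
clock: 9.97
position: [0.6431, -0.0374, 0.3879]
orientation: [3.14, 0.001, 1.509]
ft_force: [-0.4, -0.6, 0.4]
grip_width: 0.035
gripper_force: 0.0
```

```bash
python3 - <<'E'
from h import *
delta((.425,.311,.20));print(np.round(manip.get_state()['q'],2))
E
```

```text
t 9.97 pos [ 0.6431 -0.0374  0.3879] yaw 1.509 F [-0.43 -0.64  0.36] w 0.0350 | d tool mm [ 334.6 -239.3  187.2] spin deg -0.1
[-0.34  0.58  0.8   0.9  -0.41  1.79  0.21]
```

Emit:
{"api": "move_arm", "payload": {
  "rows": [
    {"x": 27.9, "y": -19.9, "z": 0, "spin": 0, "hand": 55},
    {"x": 27.9, "y": -19.9, "z": 0, "spin": 0, "hand": 55},
    {"x": 27.9, "y": -19.9, "z": 15, "spin": 0, "hand": 55},
    {"x": 27.9, "y": -19.9, "z": 15, "spin": 0, "hand": 55},
    {"x": 27.9, "y": -19.9, "z": 18, "spin": 0, "hand": 55},
    {"x": 27.9, "y": -19.9, "z": 18, "spin": 0, "hand": 55},
    {"x": 27.9, "y": -19.9, "z": 20, "spin": 0, "hand": 55},
    {"x": 27.9, "y": -19.9, "z": 20, "spin": 0, "hand": 55},
    {"x": 27.9, "y": -19.9, "z": 20, "spin": 0, "hand": 55},
    {"x": 27.9, "y": -19.9, "z": 20, "spin": 0, "hand": 55},
    {"x": 27.9, "y": -19.9, "z": 20, "spin": 0, "hand": 55},
    {"x": 27.9, "y": -19.9, "z": 20, "spin": 0, "hand": 55}
  ]
}}

```text
clock: 10.97
position: [0.4223, 0.3126, 0.199]
orientation: [-3.14, 0.002, 1.511]
ft_force: [0.2, -0.5, -0.8]
grip_width: 0.0551
gripper_force: 0.0
```

```bash
python3 - <<'E'
from h import *
delta((.425,.311,.037));print(np.round(manip.get_state()['q'],2))
a=shot('top','t6');b=shot('scene','s6')
im=np.hstack([cv2.resize(x,(400,600),interpolation=2) for x in (a['color'][120:270,240:340],b['color'][130:280,140:240])])
im=np.hstack([cv2.resize(a['color'][110:270,130:350],(410,300),interpolation=2),cv2.resize(b['color'][110:290,140:374],(390,300),interpolation=2)])
cv2.imwrite('pics/open.png',im[:,:,::-1])
E
```

```text
t 10.97 pos [0.4223 0.3126 0.199 ] yaw 1.511 F [ 0.24 -0.48 -0.75] w 0.0551 | d tool mm [ -1.2   3.1 162. ] spin deg -0.0
[-1.22  0.35  0.72  1.68 -0.24  1.21 -0.51]
```

View pics/open.png

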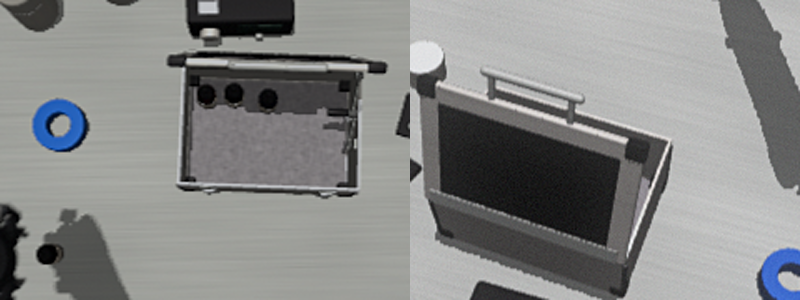

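The lid stands open on the stay. In the top crop the stock bottles are at (206–268, 95), the knee peg is near (335,125), and the free front half is clear. Next I pick the bottle.

Emit:
{"api": "move_arm", "payload": {
  "rows": [
    {"x": -1.2, "y": 3, "z": 30, "spin": 0, "hand": 55},
    {"x": 0, "y": 0, "z": 30, "spin": 0, "hand": 55},
    {"x": 0, "y": 0, "z": 30, "spin": 0, "hand": 55},
    {"x": 0, "y": 0, "z": 30, "spin": 0, "hand": 55},
    {"x": 0, "y": 0, "z": 20, "spin": 0, "hand": 55},
    {"x": 0, "y": 0, "z": 19, "spin": 0, "hand": 55},
    {"x": 0, "y": 0, "z": 0, "spin": 0, "hand": 55},
    {"x": 0, "y": 0, "z": 0, "spin": 0, "hand": 26},
    {"x": 0, "y": 0, "z": 0, "spin": 0, "hand": 26},
    {"x": 0, "y": 0, "z": 0, "spin": 0, "hand": 26},
    {"x": 0, "y": 0, "z": 0, "spin": 0, "hand": 26},
    {"x": 0, "y": 0, "z": 0, "spin": 0, "hand": 26}
  ],
  "grip_force": 20
}}

```text
clock: 12.07
position: [0.4283, 0.3111, 0.0433]
orientation: [3.14, -0.002, 1.51]
ft_force: [1.6, 0.3, -0.2]
grip_width: 0.0315
gripper_force: 22.1
```

```bash
python3 - <<'E'
from h import *
c=np.array([.607,-.0415]) 
p=c+(-.040)*HX+.02*HY; print(p)
delta((*p,.26));print(np.round(manip.get_state()['q'],2))
E
```

```text
[ 0.56827126 -0.01913743]
t 12.07 pos [0.4283 0.3111 0.0433] yaw 1.510 F [ 1.55  0.3  -0.23] w 0.0315 | d tool mm [-320.8  160.  -217. ] spin deg -0.0
[-1.13  0.54  0.63  1.84 -0.4   0.88 -0.37]
```

Emit:
{"api": "move_arm", "payload": {
  "rows": [
    {"x": 0, "y": 0, "z": -15, "spin": 0, "hand": 26},
    {"x": 0, "y": 0, "z": -35, "spin": 0, "hand": 26},
    {"x": 0, "y": 0, "z": -35, "spin": 0, "hand": 26},
    {"x": 0, "y": 0, "z": -35, "spin": 0, "hand": 26},
    {"x": -20, "y": 10, "z": -30, "spin": 0, "hand": 26},
    {"x": -30, "y": 15, "z": 0, "spin": 0, "hand": 26},
    {"x": -30, "y": 15, "z": 0, "spin": 0, "hand": 26},
    {"x": -30, "y": 15, "z": 0, "spin": 0, "hand": 26},
    {"x": -30, "y": 15, "z": 0, "spin": 0, "hand": 26},
    {"x": -30, "y": 15, "z": 0, "spin": 0, "hand": 26},
    {"x": -30, "y": 15, "z": 0, "spin": 0, "hand": 26},
    {"x": 0, "y": 0, "z": 0, "spin": 0, "hand": 26}
  ],
  "grip_force": 25
}}

```text
clock: 13.07
position: [0.518, 0.0949, 0.1938]
orientation: [3.136, 0.005, 1.497]
ft_force: [0.1, -2.7, -0.4]
grip_width: 0.0309
gripper_force: 25.1
```

Emit:
{"api": "move_arm", "payload": {
  "rows": [
    {"x": -30, "y": 15, "z": 0, "spin": 0, "hand": 26},
    {"x": -30, "y": 15, "z": 0, "spin": 0, "hand": 26},
    {"x": -30, "y": 15, "z": 0, "spin": 0, "hand": 26},
    {"x": -30, "y": 15, "z": 0, "spin": 0, "hand": 26},
    {"x": 0, "y": 0, "z": 0, "spin": 0, "hand": 26},
    {"x": 0, "y": 0, "z": 0, "spin": 0, "hand": 26}
  ]
}}

```text
clock: 13.57
position: [0.5682, -0.022, 0.1929]
orientation: [3.14, 0.002, 1.504]
ft_force: [-0.2, 0.0, -0.4]
grip_width: 0.031
gripper_force: 25.1
```

```bash
python3 - <<'E'
from h import *
delta((.5683,-.0191,.048))
E
```

```text
t 13.57 pos [ 0.5682 -0.022   0.1929] yaw 1.504 F [-0.24  0.02 -0.36] w 0.0310 | d tool mm [  3.1  -0.3 144.9] spin deg -0.4
```

Emit:
{"api": "move_arm", "payload": {
  "rows": [
    {"x": 0, "y": 0, "z": 28, "spin": 0, "hand": 26},
    {"x": 0, "y": 0, "z": 28, "spin": 0, "hand": 26},
    {"x": 0, "y": 0, "z": 28, "spin": 0, "hand": 26},
    {"x": 0, "y": 0, "z": 28, "spin": 0, "hand": 26},
    {"x": 0, "y": 0, "z": 18, "spin": 0, "hand": 26},
    {"x": 0, "y": 0, "z": 8, "spin": 0, "hand": 26},
    {"x": 0, "y": 0, "z": 0, "spin": 0, "hand": 26},
    {"x": 0, "y": 0, "z": 0, "spin": 0, "hand": 26}
  ]
}}

```text
clock: 14.23
position: [0.5792, -0.0169, 0.0585]
orientation: [3.117, 0.001, 1.514]
ft_force: [16.9, -0.9, -2.1]
grip_width: 0.0307
gripper_force: 37.9
```

Emit:
{"api": "move_arm", "payload": {
  "rows": [
    {"x": 0, "y": 0, "z": 2, "spin": 0, "hand": 26},
    {"x": 0, "y": 0, "z": 2, "spin": 0, "hand": 26},
    {"x": 0, "y": 0, "z": 2, "spin": 0, "hand": 26},
    {"x": 0, "y": 0, "z": 0, "spin": 0, "hand": 26},
    {"x": 0, "y": 0, "z": 0, "spin": 0, "hand": 26}
  ]
}}

```text
clock: 14.65
position: [0.5809, -0.0171, 0.0549]
orientation: [3.114, 0.0, 1.514]
ft_force: [17.7, -0.5, 7.0]
grip_width: 0.0307
gripper_force: 37.5
```

```bash
python3 - <<'E'
from h import *
a=shot('top','t7');b=shot('scene','s7')
delta((.5683,-.0191,.048))
for u,v in ((180,188),(270,190),(360,192)): print(ray(a,130+u/1.864,110+v/1.875,.115))
im=np.hstack([cv2.resize(a['color'][120:240,200:350],(400,320),interpolation=2),cv2.resize(b['color'][110:230,150:300],(400,320),interpolation=2)])
cv2.imwrite('pics/in.png',im[:,:,::-1])
E
```

```text
t 14.75 pos [ 0.581  -0.0171  0.0549] yaw 1.514 F [16.92 -1.87  7.77] w 0.0306 | d tool mm [ -2.7 -12.7   6.5] spin deg 0.2
[0.51688485 0.09528833 0.115     ]
[ 0.51064013 -0.03750077  0.115     ]
[ 0.50440818 -0.17001822  0.115     ]
```

View pics/in.png

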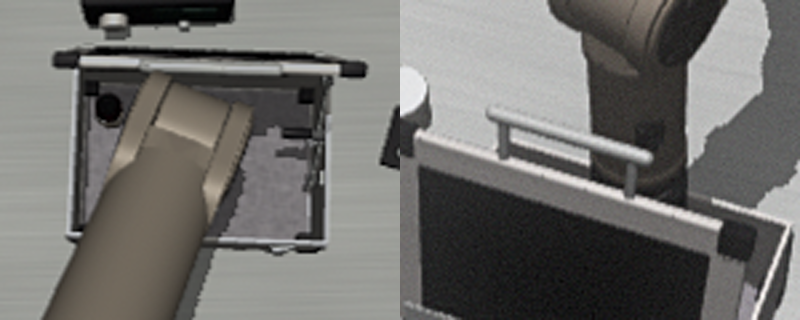

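Emit:
{"api": "move_arm", "payload": {
  "rows": [
    {"x": 0, "y": 3, "z": -2, "spin": 0, "hand": 26},
    {"x": 0, "y": 4, "z": -2, "spin": 0, "hand": 26},
    {"x": 0, "y": 4, "z": 0, "spin": 0, "hand": 26},
    {"x": 0, "y": 4, "z": 0, "spin": 0, "hand": 26},
    {"x": 0, "y": 0, "z": 0, "spin": 0, "hand": 26},
    {"x": 0, "y": 0, "z": 0, "spin": 0, "hand": 26}
  ]
}}

```text
clock: 15.25
position: [0.582, -0.0186, 0.0515]
orientation: [-3.139, -0.0, 1.511]
ft_force: [-0.5, -0.4, -0.1]
grip_width: 0.0307
gripper_force: 37.5
```

Emit:
{"api": "move_arm", "payload": {
  "rows": [
    {"x": 0, "y": 0, "z": 1.5, "spin": 0, "hand": 26},
    {"x": 0, "y": 0, "z": 1.5, "spin": 0, "hand": 26},
    {"x": 0, "y": 0, "z": 0, "spin": 0, "hand": 26},
    {"x": 0, "y": 0, "z": 0, "spin": 0, "hand": 26}
  ]
}}

```text
clock: 15.58
position: [0.5825, -0.0193, 0.0489]
orientation: [-3.141, -0.0, 1.51]
ft_force: [-0.0, -0.7, -0.6]
grip_width: 0.0307
gripper_force: 37.5
```

Emit:
{"api": "move_arm", "payload": {
  "rows": [
    {"x": 0, "y": 0, "z": 1.5, "spin": 0, "hand": 26},
    {"x": 0, "y": 0, "z": 1, "spin": 0, "hand": 26},
    {"x": 0, "y": 0, "z": 0, "spin": 0, "hand": 26},
    {"x": 0, "y": 0, "z": 0, "spin": 0, "hand": 26}
  ]
}}

```text
clock: 15.92
position: [0.583, -0.0195, 0.047]
orientation: [3.141, -0.0, 1.51]
ft_force: [-1.1, -0.3, 2.4]
grip_width: 0.0308
gripper_force: 37.7
```

Emit:
{"api": "move_arm", "payload": {
  "rows": [
    {"x": 0, "y": 0, "z": 0, "spin": 0, "hand": 36},
    {"x": 0, "y": 0, "z": 0, "spin": 0, "hand": 42},
    {"x": 0, "y": 0, "z": 0, "spin": 0, "hand": 42},
    {"x": 0, "y": 0, "z": 0, "spin": 0, "hand": 42},
    {"x": 0, "y": 0, "z": -6, "spin": 0, "hand": 42},
    {"x": 0, "y": 0, "z": -15, "spin": 0, "hand": 42},
    {"x": 0, "y": 0, "z": -25, "spin": 0, "hand": 42},
    {"x": 0, "y": 0, "z": -35, "spin": 0, "hand": 42},
    {"x": 0, "y": 0, "z": -35, "spin": 0, "hand": 42},
    {"x": 0, "y": 0, "z": -35, "spin": 0, "hand": 42},
    {"x": 0, "y": 0, "z": -35, "spin": 0, "hand": 42},
    {"x": 0, "y": 0, "z": 0, "spin": 0, "hand": 42}
  ],
  "grip_force": 25
}}

```text
clock: 16.92
position: [0.5859, -0.0206, 0.2394]
orientation: [3.13, -0.0, 1.51]
ft_force: [1.4, -0.2, 0.6]
grip_width: 0.0418
gripper_force: 0.0
```

Emit:
{"api": "move_arm", "payload": {
  "rows": [
    {"x": 0, "y": 0, "z": -35, "spin": 0, "hand": 42},
    {"x": 0, "y": 0, "z": -35, "spin": 0, "hand": 42},
    {"x": 0, "y": 0, "z": -35, "spin": 0, "hand": 42},
    {"x": 0, "y": 0, "z": -35, "spin": 0, "hand": 35},
    {"x": 0, "y": 0, "z": 0, "spin": 0, "hand": 35},
    {"x": 0, "y": 0, "z": 0, "spin": 0, "hand": 35}
  ]
}}

```text
clock: 17.42
position: [0.5836, -0.02, 0.3733]
orientation: [3.139, 0.0, 1.51]
ft_force: [0.0, 0.1, -0.7]
grip_width: 0.0349
gripper_force: 0.0
```

```bash
python3 - <<'E'
from h import *
a=shot('top','t8')
delta((.6435,-.0375,.388))
cv2.imwrite('pics/in2.png',cv2.resize(a['color'][130:230,210:340],(780,600),interpolation=2)[:,:,::-1])
E
```

```text
t 17.47 pos [ 0.5829 -0.0194  0.3714] yaw 1.510 F [-0.66  0.05 -0.07] w 0.0348 | d tool mm [-14.4  61.6 -16.7] spin deg -0.1
```

View pics/in2.png

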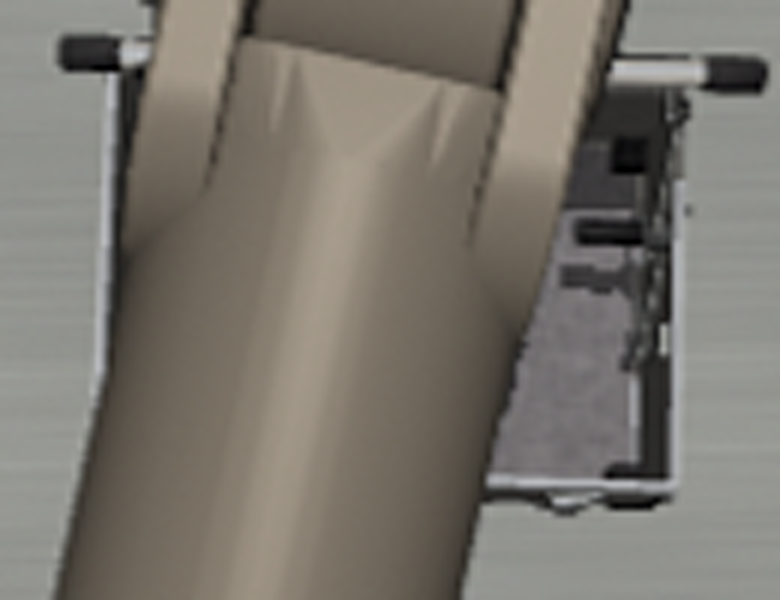

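The knee peg lies at crop (607,233) and the arm hides the bottle. I'll move aside briefly to check it before unlocking the stay.

Emit:
{"api": "move_arm", "payload": {
  "rows": [
    {"x": -30, "y": -20, "z": 0, "spin": 0, "hand": 35},
    {"x": -35, "y": -20, "z": 0, "spin": 0, "hand": 35},
    {"x": -35, "y": -20, "z": 0, "spin": 0, "hand": 35},
    {"x": -35, "y": -20, "z": 0, "spin": 0, "hand": 35},
    {"x": -35, "y": -20, "z": 0, "spin": 0, "hand": 35},
    {"x": -35, "y": -20, "z": 0, "spin": 0, "hand": 35},
    {"x": 0, "y": 0, "z": 0, "spin": 0, "hand": 35}
  ]
}}

```text
clock: 18.05
position: [0.443, -0.2254, 0.3713]
orientation: [-3.136, 0.003, 1.493]
ft_force: [-0.7, -1.6, 0.2]
grip_width: 0.0351
gripper_force: 0.0
```

```bash
python3 - <<'E'
from h import *
a=shot('top','t9')
delta((.6435,-.0375,.388))
print('peg',ray(a,210+607/6,130+233/6,.155), 'bottle tip px', proj(a,(.583,-.0195,.086)),proj(a,(.583,-.0195,.004)))
cv2.imwrite('pics/in3.png',cv2.resize(a['color'][130:230,210:340],(780,600),interpolation=2)[:,:,::-1])
E
```

```text
t 18.10 pos [ 0.4462 -0.2212  0.371 ] yaw 1.499 F [ 0.81  0.99 -0.02] w 0.0344 | d tool mm [197.4 183.5 -17.5] spin deg -0.7
peg [ 0.61949571 -0.13644152  0.155     ] bottle tip px [267.39330988 186.78767371] [266.88818695 190.27506829]
```

View pics/in3.png

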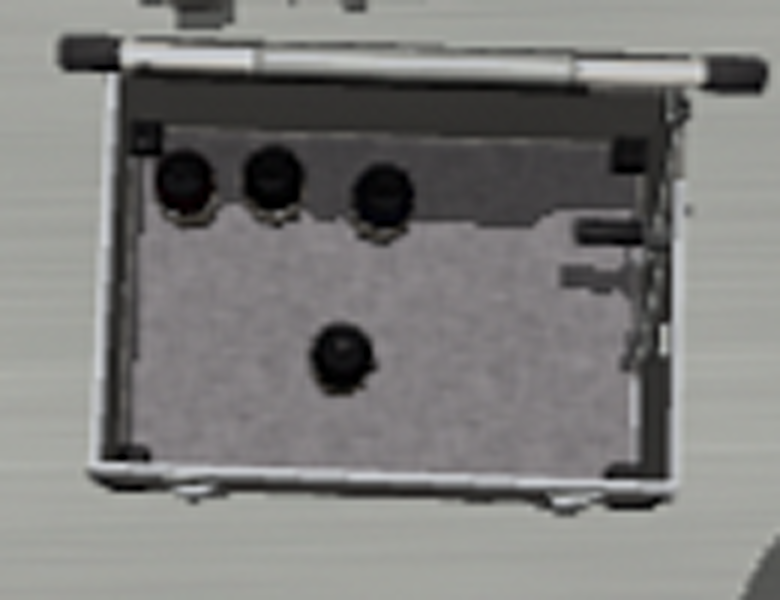

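The bottle stands upright at crop (342,355), well clear of the stay, and the peg is at (607,232). Back to the handle to lift the lid off the lock.

Emit:
{"api": "move_arm", "payload": {
  "rows": [
    {"x": 20, "y": 18, "z": -18, "spin": 0, "hand": 35},
    {"x": 25.4, "y": 23.5, "z": 0, "spin": 0, "hand": 35},
    {"x": 25.4, "y": 23.6, "z": 0, "spin": 0, "hand": 35},
    {"x": 25.4, "y": 23.6, "z": 0, "spin": 0, "hand": 35},
    {"x": 25.4, "y": 23.6, "z": 0, "spin": 0, "hand": 35},
    {"x": 25.4, "y": 23.6, "z": 0, "spin": 0, "hand": 35},
    {"x": 25.4, "y": 23.6, "z": 0, "spin": 0, "hand": 35},
    {"x": 25, "y": 24, "z": 0, "spin": 0.5, "hand": 35},
    {"x": 0, "y": 0, "z": 0, "spin": 0, "hand": 35},
    {"x": 0, "y": 0, "z": 0, "spin": 0, "hand": 35}
  ]
}}

```text
clock: 18.93
position: [0.6471, -0.0266, 0.3856]
orientation: [-3.134, -0.001, 1.508]
ft_force: [-0.3, -1.0, -0.8]
grip_width: 0.0349
gripper_force: 0.0
```

```bash
python3 - <<'E'
from h import *
delta((.6441,-.0375,.339))
E
```

```text
t 18.93 pos [ 0.6471 -0.0266  0.3856] yaw 1.508 F [-0.29 -1.05 -0.77] w 0.0349 | d tool mm [-11.1  -2.   46.6] spin deg -0.2
```

Emit:
{"api": "move_arm", "payload": {
  "rows": [
    {"x": -10, "y": -2, "z": 12, "spin": 0, "hand": 35},
    {"x": 0, "y": 0, "z": 18, "spin": 0, "hand": 35},
    {"x": 0, "y": 0, "z": 16, "spin": 0, "hand": 35},
    {"x": 0, "y": 0, "z": 0, "spin": 0, "hand": 35},
    {"x": 0, "y": 0, "z": 0, "spin": 0, "hand": 20},
    {"x": 0, "y": 0, "z": 0, "spin": 0, "hand": 14},
    {"x": 0, "y": 0, "z": 0, "spin": 0, "hand": 5},
    {"x": 0, "y": 0, "z": 0, "spin": 0, "hand": 5},
    {"x": 0, "y": 0, "z": 0, "spin": 0, "hand": 5}
  ],
  "grip_force": 25
}}

```text
clock: 19.68
position: [0.6443, -0.0407, 0.3455]
orientation: [3.138, 0.0, 1.502]
ft_force: [3.4, 0.3, -1.4]
grip_width: 0.0096
gripper_force: 25.3
```

Emit:
{"api": "move_arm", "payload": {
  "rows": [
    {"x": 0, "y": 5, "z": -1.2, "spin": 0, "hand": 5},
    {"x": 0, "y": 5, "z": -1.1, "spin": 0, "hand": 5},
    {"x": 0, "y": 5, "z": -1, "spin": 0, "hand": 5},
    {"x": 0, "y": 4, "z": -0.7, "spin": 0, "hand": 5},
    {"x": 0, "y": 0, "z": 0, "spin": 0, "hand": 5},
    {"x": 0, "y": 0, "z": 0, "spin": 0, "hand": 5}
  ],
  "grip_force": 30
}}

```text
clock: 20.18
position: [0.6628, -0.0419, 0.3498]
orientation: [3.14, 0.0, 1.502]
ft_force: [-2.5, 1.8, 4.0]
grip_width: 0.0092
gripper_force: 31.1
```

Emit:
{"api": "move_arm", "payload": {
  "rows": [
    {"x": 0, "y": 4, "z": -0.6, "spin": 0, "hand": 5},
    {"x": 0, "y": 0, "z": 0, "spin": 0, "hand": 5},
    {"x": 0, "y": 0, "z": 0, "spin": 0, "hand": 5}
  ]
}}

```text
clock: 20.43
position: [0.6661, -0.0421, 0.3503]
orientation: [3.141, -0.0, 1.502]
ft_force: [-3.2, 1.2, 6.3]
grip_width: 0.0094
gripper_force: 31.2
```

Emit:
{"api": "move_arm", "payload": {
  "rows": [
    {"x": 0, "y": 0, "z": 0, "spin": 0, "hand": 16},
    {"x": 0, "y": 0, "z": 0, "spin": 0, "hand": 35},
    {"x": 0, "y": 0, "z": 0, "spin": 0, "hand": 35},
    {"x": 0, "y": 0, "z": 0, "spin": 0, "hand": 35},
    {"x": 0, "y": 0, "z": -10, "spin": 0, "hand": 35},
    {"x": 0, "y": 0, "z": -20, "spin": 0, "hand": 35},
    {"x": 0, "y": 0, "z": -10, "spin": 0, "hand": 35},
    {"x": 0, "y": -10, "z": 0, "spin": 0, "hand": 35},
    {"x": -15, "y": -25, "z": 0, "spin": 0, "hand": 35},
    {"x": -25, "y": -30, "z": 0, "spin": 0, "hand": 60},
    {"x": -25, "y": -30, "z": 0, "spin": 0, "hand": 85},
    {"x": -20, "y": -30, "z": 0, "spin": 0, "hand": 85}
  ]
}}

```text
clock: 21.43
position: [0.5339, -0.1204, 0.3888]
orientation: [-3.141, 0.002, 1.5]
ft_force: [-0.5, -1.0, 0.9]
grip_width: 0.0703
gripper_force: 0.0
```

```bash
python3 - <<'E'
from h import *
delta((.5375,-.133,.152)); print(np.round(manip.get_state()['q'],2))
a=shot('top','t10')
g=cv2.cvtColor(a['color'],cv2.COLOR_RGB2GRAY)
print(g[140:182,308]); print(g[164:176,296:326])
E
```

```text
t 21.43 pos [ 0.5339 -0.1204  0.3888] yaw 1.500 F [-0.49 -1.01  0.9 ] w 0.0703 | d tool mm [-12.    4.5 236.8] spin deg -0.6
[-0.41  0.35  0.89  1.24 -0.27  1.67  0.35]
[ 37  33  40  56  82  55  46  47  48  47  47  47  45  60  74  62  62  62
  65  64  62  59 117 125 100  40  51  30   8  81 111 109 103  62  45  46
  38  75  74  65  47  29]
[[111 112 115 116 125 126 120 115 114 120 108 101 100 100 101  96 107 105
   95  64  48  39  36  34  53  75 100 114 127 136]
 [122 123 119 120 123 123 120 119 120 104  63  39  40  39  39  37  45  46
   45  36  34  35  35  36  59  88 103 120 129 144]
 [118 123 123 124 127 128 125 123 121 100  57  46  51  48  41  33  26  27
   31  33  33  35  31  48  69  95 109 123 135 147]
 [118 120 124 127 126 129 125 121 120  85  38  26  30  31  28  26  24  28
   35  36  35  33  31  53  79  99 116 128 140 150]
 [118 121 123 126 124 129 125 119 117  94  42   2   8   7   9  12  17  24
   33  35  38  33  47  62  89 102 120 132 145 154]
 [119 121 126 127 127 126 126 123 122 122 119  97  81  74  66  53  39  30
   31  36  36  30  52  71  92 108 122 136 147 158]
 [118 122 127 130 126 121 123 122 121 123 128 124 111  94  84  71  43  30
   34  36  35  37  55  78  94 114 123 138 148 158]
 [118 120 123 126 128 126 129 127 122 119 122 122 109  95  81  56  30  26
   32  36  34  49  63  84  99 113 124 139 150 157]
 [119 122 122 127 129 128 132 133 129 127 126 120 103  88  67  34  22  26
   32  37  37  56  72  86 102 113 128 138 150 155]
 [123 125 121 119 122 123 127  99  78  78  79  74  62  69  47  18  21  25
   33  34  47  61  78  90 104 114 128 138 146 149]
 [125 125 119 118 121 122 124  86  58  62  60  54  45  41  27  16  23  24
   29  36  54  68  82  94 105 117 126 138 143 144]
 [122 122 117 118 120 124 124  86  58  61  60  54  46  33  21  20  24  26
   26  48  61  76  86  98 106 120 128 134 137 139]]
```

Emit:
{"api": "move_arm", "payload": {
  "rows": [
    {"x": -12, "y": 3, "z": 10, "spin": 0, "hand": 85},
    {"x": 0, "y": 0, "z": 35, "spin": 0, "hand": 85},
    {"x": 0, "y": 0, "z": 38, "spin": 0, "hand": 85},
    {"x": 0, "y": 0, "z": 38, "spin": 0, "hand": 85},
    {"x": 0, "y": 0, "z": 38, "spin": 0, "hand": 85},
    {"x": 0, "y": 0, "z": 38, "spin": 0, "hand": 85},
    {"x": 0, "y": 0, "z": 25, "spin": 0, "hand": 85},
    {"x": 0, "y": 0, "z": 13, "spin": 0, "hand": 85},
    {"x": 0, "y": 0, "z": 0, "spin": 0, "hand": 85},
    {"x": 0, "y": 0, "z": 0, "spin": 0, "hand": 85}
  ]
}}

```text
clock: 22.32
position: [0.5377, -0.1305, 0.1539]
orientation: [-3.141, 0.0, 1.501]
ft_force: [0.4, 0.2, 0.7]
grip_width: 0.0848
gripper_force: 0.0
```

Emit:
{"api": "move_arm", "payload": {
  "rows": [
    {"x": 0, "y": 6, "z": 0, "spin": 0, "hand": 85},
    {"x": 0, "y": 6, "z": 0, "spin": 0, "hand": 85},
    {"x": 0, "y": 3, "z": 0, "spin": 0, "hand": 85},
    {"x": 0, "y": 0, "z": 0, "spin": 0, "hand": 85},
    {"x": 0, "y": 0, "z": 0, "spin": 0, "hand": 85}
  ]
}}

```text
clock: 22.73
position: [0.5534, -0.1317, 0.1549]
orientation: [3.14, 0.0, 1.502]
ft_force: [-0.5, 0.2, -0.1]
grip_width: 0.085
gripper_force: 0.0
```

Emit:
{"api": "move_arm", "payload": {
  "rows": [
    {"x": 0, "y": 3, "z": 0, "spin": 0, "hand": 85},
    {"x": 0, "y": 0, "z": 0, "spin": 0, "hand": 85},
    {"x": 0, "y": 0, "z": 0, "spin": 0, "hand": 85}
  ]
}}

```text
clock: 22.98
position: [0.5558, -0.1317, 0.1544]
orientation: [3.142, -0.0, 1.502]
ft_force: [-0.1, 0.4, 0.8]
grip_width: 0.0849
gripper_force: 0.0
```

Emit:
{"api": "move_arm", "payload": {
  "rows": [
    {"x": 0, "y": 3, "z": 0, "spin": 0, "hand": 85},
    {"x": 0, "y": 0, "z": 0, "spin": 0, "hand": 85},
    {"x": 0, "y": 0, "z": 0, "spin": 0, "hand": 85}
  ]
}}

```text
clock: 23.23
position: [0.5588, -0.1319, 0.1543]
orientation: [-3.142, 0.0, 1.502]
ft_force: [-0.6, -0.4, 0.4]
grip_width: 0.0851
gripper_force: 0.0
```

Emit:
{"api": "move_arm", "payload": {
  "rows": [
    {"x": 0, "y": 3, "z": 0, "spin": 0, "hand": 85},
    {"x": 0, "y": 0, "z": 0, "spin": 0, "hand": 85},
    {"x": 0, "y": 0, "z": 0, "spin": 0, "hand": 85}
  ]
}}

```text
clock: 23.48
position: [0.5618, -0.1322, 0.1543]
orientation: [3.142, 0.0, 1.502]
ft_force: [-0.7, -0.1, -0.5]
grip_width: 0.0852
gripper_force: 0.0
```

Emit:
{"api": "move_arm", "payload": {
  "rows": [
    {"x": 0, "y": 3, "z": 0, "spin": 0, "hand": 85},
    {"x": 0, "y": 0, "z": 0, "spin": 0, "hand": 85},
    {"x": 0, "y": 0, "z": 0, "spin": 0, "hand": 85}
  ]
}}

```text
clock: 23.73
position: [0.5648, -0.1324, 0.1543]
orientation: [3.142, 0.0, 1.502]
ft_force: [-0.2, 0.8, 1.0]
grip_width: 0.085
gripper_force: 0.0
```

Emit:
{"api": "move_arm", "payload": {
  "rows": [
    {"x": 0, "y": 3, "z": 0, "spin": 0, "hand": 85},
    {"x": 0, "y": 0, "z": 0, "spin": 0, "hand": 85},
    {"x": 0, "y": 0, "z": 0, "spin": 0, "hand": 85}
  ]
}}

```text
clock: 23.98
position: [0.5678, -0.1326, 0.1544]
orientation: [3.142, 0.0, 1.502]
ft_force: [-0.6, -0.8, 0.7]
grip_width: 0.0852
gripper_force: 0.2
```

Emit:
{"api": "move_arm", "payload": {
  "rows": [
    {"x": 0, "y": 3, "z": 0, "spin": 0, "hand": 85},
    {"x": 0, "y": 0, "z": 0, "spin": 0, "hand": 85},
    {"x": 0, "y": 0, "z": 0, "spin": 0, "hand": 85}
  ]
}}

```text
clock: 24.23
position: [0.5708, -0.1328, 0.1544]
orientation: [3.142, 0.0, 1.502]
ft_force: [-0.5, 0.7, 0.5]
grip_width: 0.0849
gripper_force: 0.3
```

```bash
python3 - <<'E'
from h import *
a=shot('top','t11');b=shot('scene','s11')
delta((.5375,-.133,.152))
for P in ((.6245,-.136,.155),(.5708+.0425,-.1328,.14)): print(proj(a,P),proj(b,P))
im=np.hstack([cv2.resize(a['color'][130:230,260:340],(400,500),interpolation=2),cv2.resize(b['color'][110:230,140:236],(400,500),interpolation=2)])
cv2.imwrite('pics/push.png',im[:,:,::-1])
E
```

```text
t 24.33 pos [ 0.5707 -0.1328  0.1544] yaw 1.502 F [-0.09 -0.23  0.71] w 0.0852 | d tool mm [ -2.5 -33.1   2.4] spin deg -0.5
[310.92783494 166.99530685] [179.38511716 194.24338033]
[309.18907941 172.09176084] [183.50003776 194.30938276]
```

View pics/push.png

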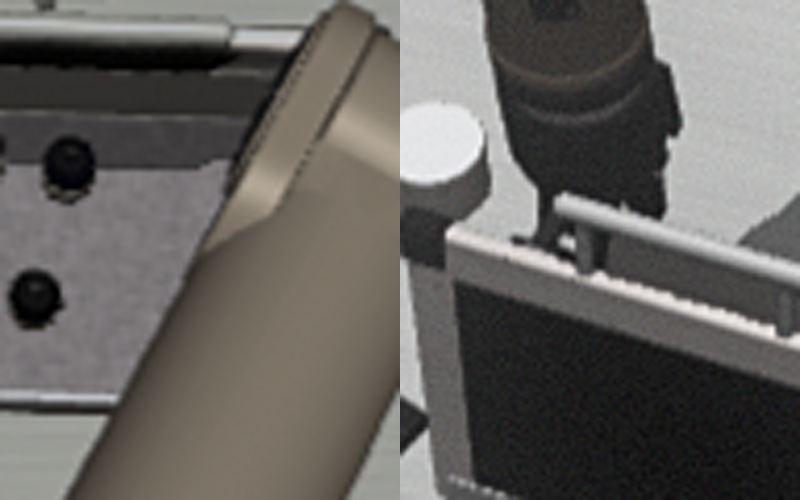

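All later checks will be numeric, as the arm hides the peg here. There was no contact, so the tip probably passed over the peg. I'll back off, go lower and feel again.

Emit:
{"api": "move_arm", "payload": {
  "rows": [
    {"x": 0, "y": -10, "z": 0, "spin": 0, "hand": 85},
    {"x": 0, "y": -10, "z": 0, "spin": 0, "hand": 85},
    {"x": 0, "y": -5, "z": 0, "spin": 0, "hand": 85},
    {"x": 0, "y": 0, "z": 6, "spin": 0, "hand": 85},
    {"x": 0, "y": 0, "z": 6, "spin": 0, "hand": 85},
    {"x": 0, "y": 5, "z": 0, "spin": 0, "hand": 85},
    {"x": 0, "y": 5, "z": 0, "spin": 0, "hand": 85},
    {"x": 0, "y": 0, "z": 0, "spin": 0, "hand": 85},
    {"x": 0, "y": 0, "z": 0, "spin": 0, "hand": 85}
  ]
}}

```text
clock: 25.08
position: [0.5566, -0.1319, 0.1423]
orientation: [3.141, 0.001, 1.502]
ft_force: [-0.3, 0.9, 0.7]
grip_width: 0.0848
gripper_force: 0.0
```

Emit:
{"api": "move_arm", "payload": {
  "rows": [
    {"x": 0, "y": 3, "z": 0, "spin": 0, "hand": 85},
    {"x": 0, "y": 0, "z": 0, "spin": 0, "hand": 85},
    {"x": 0, "y": 0, "z": 0, "spin": 0, "hand": 85}
  ]
}}

```text
clock: 25.33
position: [0.5589, -0.1321, 0.1424]
orientation: [3.141, 0.0, 1.502]
ft_force: [0.1, 0.1, 0.0]
grip_width: 0.0848
gripper_force: 0.0
```

Emit:
{"api": "move_arm", "payload": {
  "rows": [
    {"x": 0, "y": 3, "z": 0, "spin": 0, "hand": 85},
    {"x": 0, "y": 0, "z": 0, "spin": 0, "hand": 85},
    {"x": 0, "y": 0, "z": 0, "spin": 0, "hand": 85}
  ]
}}

```text
clock: 25.58
position: [0.5618, -0.1322, 0.1424]
orientation: [3.141, 0.0, 1.502]
ft_force: [-0.6, -0.1, 0.1]
grip_width: 0.0852
gripper_force: 0.0
```

Emit:
{"api": "move_arm", "payload": {
  "rows": [
    {"x": 0, "y": 3, "z": 0, "spin": 0, "hand": 85},
    {"x": 0, "y": 0, "z": 0, "spin": 0, "hand": 85},
    {"x": 0, "y": 0, "z": 0, "spin": 0, "hand": 85}
  ]
}}

```text
clock: 25.83
position: [0.5647, -0.1324, 0.1423]
orientation: [-3.141, 0.0, 1.502]
ft_force: [0.5, -0.4, 0.3]
grip_width: 0.0849
gripper_force: 0.2
```

Emit:
{"api": "move_arm", "payload": {
  "rows": [
    {"x": 0, "y": 3, "z": 0, "spin": 0, "hand": 85},
    {"x": 0, "y": 0, "z": 0, "spin": 0, "hand": 85},
    {"x": 0, "y": 0, "z": 0, "spin": 0, "hand": 85}
  ]
}}

```text
clock: 26.08
position: [0.5675, -0.1326, 0.1421]
orientation: [-3.141, -0.0, 1.502]
ft_force: [-0.7, 0.0, 0.4]
grip_width: 0.0851
gripper_force: 0.5
```

Emit:
{"api": "move_arm", "payload": {
  "rows": [
    {"x": 0, "y": 3, "z": 0, "spin": 0, "hand": 85},
    {"x": 0, "y": 0, "z": 0, "spin": 0, "hand": 85},
    {"x": 0, "y": 0, "z": 0, "spin": 0, "hand": 85}
  ]
}}

```text
clock: 26.33
position: [0.5702, -0.1327, 0.1419]
orientation: [-3.14, -0.0, 1.501]
ft_force: [-2.3, 0.1, -1.5]
grip_width: 0.0849
gripper_force: 1.0
```

Emit:
{"api": "move_arm", "payload": {
  "rows": [
    {"x": 0, "y": 3, "z": 0, "spin": 0, "hand": 85},
    {"x": 0, "y": 0, "z": 0, "spin": 0, "hand": 85},
    {"x": 0, "y": 0, "z": 0, "spin": 0, "hand": 85}
  ]
}}

```text
clock: 26.58
position: [0.573, -0.1329, 0.1418]
orientation: [-3.14, -0.0, 1.501]
ft_force: [-3.4, -0.0, -2.3]
grip_width: 0.0849
gripper_force: 1.6
```

Emit:
{"api": "move_arm", "payload": {
  "rows": [
    {"x": 0, "y": 3, "z": 1.5, "spin": 0, "hand": 85},
    {"x": 0, "y": 0, "z": 0, "spin": 0, "hand": 85},
    {"x": 0, "y": 0, "z": 0, "spin": 0, "hand": 85}
  ]
}}

```text
clock: 26.83
position: [0.5766, -0.1332, 0.1407]
orientation: [-3.141, -0.0, 1.502]
ft_force: [-2.7, 0.3, -0.9]
grip_width: 0.0847
gripper_force: 1.4
```

Emit:
{"api": "move_arm", "payload": {
  "rows": [
    {"x": 0, "y": 3, "z": 1.5, "spin": 0, "hand": 85},
    {"x": 0, "y": 0, "z": 0, "spin": 0, "hand": 85},
    {"x": 0, "y": 0, "z": 0, "spin": 0, "hand": 85}
  ]
}}

```text
clock: 27.08
position: [0.5801, -0.1334, 0.1395]
orientation: [3.141, 0.0, 1.502]
ft_force: [-2.7, 0.5, -0.8]
grip_width: 0.0852
gripper_force: 1.3
```

Emit:
{"api": "move_arm", "payload": {
  "rows": [
    {"x": 0, "y": 3, "z": 2, "spin": 0, "hand": 85},
    {"x": 0, "y": 2, "z": 2, "spin": 0, "hand": 85},
    {"x": 0, "y": 0, "z": 0, "spin": 0, "hand": 85}
  ]
}}

```text
clock: 27.33
position: [0.5852, -0.1338, 0.1351]
orientation: [3.141, 0.0, 1.502]
ft_force: [-2.7, 0.1, -0.6]
grip_width: 0.0851
gripper_force: 1.2
```

Emit:
{"api": "move_arm", "payload": {
  "rows": [
    {"x": 0, "y": 3, "z": 2.5, "spin": 0, "hand": 85},
    {"x": 0, "y": 2, "z": 2, "spin": 0, "hand": 85},
    {"x": 0, "y": 0, "z": 0, "spin": 0, "hand": 85}
  ]
}}

```text
clock: 27.58
position: [0.5875, -0.1343, 0.1315]
orientation: [-3.137, -0.001, 1.5]
ft_force: [-11.7, 1.3, 6.7]
grip_width: 0.0854
gripper_force: 5.4
```

Emit:
{"api": "move_arm", "payload": {
  "rows": [
    {"x": 0, "y": -3, "z": -2, "spin": 0, "hand": 85},
    {"x": 0, "y": 0, "z": 0, "spin": 0, "hand": 85}
  ]
}}

```text
clock: 27.75
position: [0.587, -0.1341, 0.1335]
orientation: [3.14, -0.0, 1.501]
ft_force: [-4.9, 1.1, 1.2]
grip_width: 0.0851
gripper_force: 0.6
```

```bash
python3 - <<'E'
from h import *
a=shot('top','t12')
delta((.5375,-.133,.152))
old=cv2.imread('pics/t9.png',0);g=cv2.cvtColor(a['color'],cv2.COLOR_RGB2GRAY);t10=cv2.imread('pics/t10.png',0);t11=cv2.imread('pics/t11.png',0)
for n,i in (('lock',old),('lift',t10),('11',t11),('now',g)): print(n,i[130:158,245],i[130:158,228])
E
```

```text
t 27.80 pos [ 0.587  -0.1341  0.1334] yaw 1.501 F [-5.76  0.69  1.46] w 0.0849 | d tool mm [ -2.4 -49.4 -18.6] spin deg -0.6
lock [ 54  59  83  84  77 160 101  85 189 201 197 107  35  27  48  52  50  50
  49  49  47  76  77  67  64  65  63  55] [167 166 166 164 163 160  70  53  49  37  26   6 176 191 197 200 200 201
 178 172 175 176 176 177 156 152 157 157]
lift [ 52  55  76 117 183 193 186  90  20   5   5   4  21  46  48  49  48  48
  48  46  45  74  74  64  61  62  60  53] [164 131  58  49  49  41  35  10  27  35  85 180 182 181 189 192 192 193
 171 165 169 169 170 170 150 146 150 151]
11 [ 51  55  75 115 182 192 186  90  18   6   3   3  20  45  49  49  48  47
  47  46  43  73  73  63  61  61  60  52] [163 130  57  49  48  40  34  11  26  34  85 178 180 180 187 191 191 191
 170 164 167 168 169 169 150 145 149 150]
now [ 51  55  79  81  73 151 164 113  59  18   7   8   9   9   0  50  63 171
 191 189 151  58  37  60  61  63  61  52] [160 158 159 157 154 156 160 140 103  85  82  84  86  89  56  16  25  33
  25  18  10  65 161 172 151 146 150 150]
```

Emit:
{"api": "move_arm", "payload": {
  "rows": [
    {"x": 0, "y": -1.5, "z": 0, "spin": 0, "hand": 85},
    {"x": 0, "y": -1.5, "z": 0, "spin": 0, "hand": 85},
    {"x": 0, "y": -2, "z": 0, "spin": 0, "hand": 85},
    {"x": 0, "y": -2, "z": 0, "spin": 0, "hand": 85},
    {"x": 0, "y": -4, "z": 0, "spin": 0, "hand": 85},
    {"x": 0, "y": -8, "z": 0, "spin": 0, "hand": 85},
    {"x": 0, "y": 0, "z": 0, "spin": 0, "hand": 85}
  ]
}}

```text
clock: 28.38
position: [0.5661, -0.1326, 0.1328]
orientation: [-3.14, -0.001, 1.501]
ft_force: [-0.2, 0.7, -0.8]
grip_width: 0.0846
gripper_force: 0.0
```

```bash
python3 - <<'E'
from h import *
a=shot('top','t13')
delta((.5375,-.133,.152))
g=cv2.cvtColor(a['color'],cv2.COLOR_RGB2GRAY)
print(g[130:165,245],g[130:165,228])
# predicted row of lid's upper front edge vs angle (case y 70)
for th in (1.0,1.1,1.2,1.28,1.38):
    P=np.array([.704,-.047])+.07*HY-.19*np.cos(th)*HX; print(th,proj(a,(*P,.115+.19*np.sin(th))))
E
```

```text
t 28.43 pos [ 0.5668 -0.1326  0.1329] yaw 1.501 F [-0.03  0.22  1.01] w 0.0848 | d tool mm [ -2.5 -29.3 -19.1] spin deg -0.6
[ 51  56  80  81  73 150 164 113  59  19   6   8   6   7   2  49  63 170
 191 189 151  58  37  61  62  62  61  53  29  35  25   5  58  65  52] [160 158 158 157 154 156 160 140 104  84  82  82  86  89  56  15  24  32
  23  17   8  65 161 172 150 146 150 151 151 136 134 134 134 133 134]
1.0 [248.13515086 167.40576445]
1.1 [248.27994121 159.76330409]
1.2 [248.46302442 151.78871695]
1.28 [248.63560904 145.25159679]
1.38 [248.88146856 136.99230943]
```

Emit:
{"api": "move_arm", "payload": {
  "rows": [
    {"x": 0, "y": -15, "z": 0, "spin": 0, "hand": 85},
    {"x": 0, "y": -15, "z": -20, "spin": 0, "hand": 85},
    {"x": 0, "y": 0, "z": -38, "spin": 0, "hand": 85},
    {"x": 0, "y": 0, "z": -38, "spin": 0, "hand": 85},
    {"x": 0, "y": 0, "z": -38, "spin": 0, "hand": 85},
    {"x": 0, "y": 0, "z": -38, "spin": 0, "hand": 35},
    {"x": 0, "y": 0, "z": -38, "spin": 0, "hand": 35},
    {"x": 0, "y": 0, "z": -38, "spin": 0, "hand": 35},
    {"x": 24, "y": 18, "z": -6, "spin": 0, "hand": 35},
    {"x": 30, "y": 30, "z": 0, "spin": 0, "hand": 35},
    {"x": 30, "y": 30, "z": 0, "spin": 0, "hand": 35},
    {"x": 0, "y": 0, "z": 0, "spin": 0, "hand": 35}
  ]
}}

```text
clock: 29.43
position: [0.6262, -0.043, 0.3828]
orientation: [-3.141, -0.004, 1.517]
ft_force: [-0.2, 2.8, -2.3]
grip_width: 0.0352
gripper_force: 0.0
```

Emit:
{"api": "move_arm", "payload": {
  "rows": [
    {"x": 5, "y": 13, "z": 0, "spin": 0, "hand": 35},
    {"x": 0, "y": 0, "z": 0, "spin": 0, "hand": 35},
    {"x": 0, "y": 0, "z": 0, "spin": 0, "hand": 35}
  ]
}}

```text
clock: 29.68
position: [0.6336, -0.049, 0.3861]
orientation: [-3.14, 0.001, 1.502]
ft_force: [-0.7, 0.9, 0.9]
grip_width: 0.0351
gripper_force: 0.0
```

```bash
python3 - <<'E'
from h import *
b=shot('scene','s14'); delta((.630,-.0425,.334))
E
```

```text
t 29.73 pos [ 0.6331 -0.0497  0.3867] yaw 1.501 F [ 0.32 -1.14  0.06] w 0.0350 | d tool mm [ 7.  -3.6 52.7] spin deg -0.6
```

Emit:
{"api": "move_arm", "payload": {
  "rows": [
    {"x": 7, "y": -3.6, "z": 15, "spin": 0, "hand": 35},
    {"x": 0, "y": 0, "z": 15, "spin": 0, "hand": 35},
    {"x": 0, "y": 0, "z": 8, "spin": 0, "hand": 35},
    {"x": 0, "y": 0, "z": 0, "spin": 0, "hand": 35},
    {"x": 0, "y": 0, "z": 0, "spin": 0, "hand": 35}
  ]
}}

```text
clock: 30.15
position: [0.6299, -0.0422, 0.3492]
orientation: [-3.141, -0.0, 1.501]
ft_force: [0.4, 0.5, 0.8]
grip_width: 0.0348
gripper_force: 0.0
```

Emit:
{"api": "move_arm", "payload": {
  "rows": [
    {"x": 0, "y": 0, "z": 5, "spin": 0, "hand": 35},
    {"x": 0, "y": 0, "z": 5, "spin": 0, "hand": 35},
    {"x": 0, "y": 0, "z": 4, "spin": 0, "hand": 35},
    {"x": 0, "y": 0, "z": 0, "spin": 0, "hand": 35},
    {"x": 0, "y": 0, "z": 0, "spin": 0, "hand": 20},
    {"x": 0, "y": 0, "z": 0, "spin": 0, "hand": 14},
    {"x": 0, "y": 0, "z": 0, "spin": 0, "hand": 5},
    {"x": 0, "y": 0, "z": 0, "spin": 0, "hand": 5},
    {"x": 0, "y": 0, "z": 0, "spin": 0, "hand": 5}
  ],
  "grip_force": 25
}}

```text
clock: 30.9
position: [0.6302, -0.0418, 0.3351]
orientation: [-3.141, -0.0, 1.502]
ft_force: [-1.8, 0.7, 0.9]
grip_width: 0.0097
gripper_force: 25.0
```

Emit:
{"api": "move_arm", "payload": {
  "rows": [
    {"x": 0, "y": -2, "z": 0.7, "spin": 0, "hand": 5},
    {"x": 0, "y": -2, "z": 0.7, "spin": 0, "hand": 5},
    {"x": 0, "y": 0, "z": 0, "spin": 0, "hand": 5},
    {"x": 0, "y": 0, "z": 0, "spin": 0, "hand": 5}
  ],
  "grip_force": 35
}}

```text
clock: 31.23
position: [0.6267, -0.0416, 0.3339]
orientation: [3.14, 0.0, 1.502]
ft_force: [0.4, 0.5, 2.5]
grip_width: 0.0097
gripper_force: 34.9
```

Emit:
{"api": "move_arm", "payload": {
  "rows": [
    {"x": 0, "y": -2.5, "z": 0.9, "spin": 0, "hand": 5},
    {"x": 0, "y": -2.5, "z": 0.9, "spin": 0, "hand": 5},
    {"x": 0, "y": 0, "z": 0, "spin": 0, "hand": 5},
    {"x": 0, "y": 0, "z": 0, "spin": 0, "hand": 5}
  ]
}}

```text
clock: 31.57
position: [0.6212, -0.0413, 0.3317]
orientation: [-3.141, 0.0, 1.501]
ft_force: [0.3, -0.7, 2.6]
grip_width: 0.0093
gripper_force: 34.9
```

```bash
python3 - <<'E'
from h import *
T=np.r_[1.196:0.02:-.0489]
f=-225*np.cos(T);u=225*np.sin(T)
for t,a,b in zip(T[1:],np.diff(f),np.diff(u)):print('%.3f y %.1f z %.1f'%(t,a,-b))
E
```

```text
1.147 y -10.1 z 4.3
1.098 y -9.9 z 4.8
1.049 y -9.7 z 5.2
1.000 y -9.4 z 5.7
0.952 y -9.1 z 6.2
0.903 y -8.8 z 6.6
0.854 y -8.5 z 7.0
0.805 y -8.1 z 7.4
0.756 y -7.7 z 7.8
0.707 y -7.3 z 8.2
0.658 y -6.9 z 8.5
0.609 y -6.5 z 8.9
0.560 y -6.1 z 9.2
0.511 y -5.6 z 9.5
0.463 y -5.1 z 9.7
0.414 y -4.7 z 10.0
0.365 y -4.2 z 10.2
0.316 y -3.7 z 10.4
0.267 y -3.2 z 10.5
0.218 y -2.6 z 10.7
0.169 y -2.1 z 10.8
0.120 y -1.6 z 10.9
0.071 y -1.1 z 11.0
0.022 y -0.5 z 11.0
```

Emit:
{"api": "move_arm", "payload": {
  "rows": [
    {"x": 0, "y": -5, "z": 2.1, "spin": 0, "hand": 5},
    {"x": 0, "y": -5.1, "z": 2.2, "spin": 0, "hand": 5},
    {"x": 0, "y": 0, "z": 0, "spin": 0, "hand": 5},
    {"x": 0, "y": 0, "z": 0, "spin": 0, "hand": 5}
  ]
}}

```text
clock: 31.9
position: [0.6103, -0.0406, 0.3268]
orientation: [-3.139, -0.0, 1.501]
ft_force: [-0.9, -0.2, 0.9]
grip_width: 0.0093
gripper_force: 35.2
```

Emit:
{"api": "move_arm", "payload": {
  "rows": [
    {"x": 0, "y": -5, "z": 2.4, "spin": 0, "hand": 5},
    {"x": 0, "y": -4.9, "z": 2.4, "spin": 0, "hand": 5},
    {"x": 0, "y": -5, "z": 2.6, "spin": 0, "hand": 5},
    {"x": 0, "y": -4.7, "z": 2.6, "spin": 0, "hand": 5},
    {"x": 0, "y": 0, "z": 0, "spin": 0, "hand": 5}
  ]
}}

```text
clock: 32.32
position: [0.59, -0.0394, 0.3167]
orientation: [-3.139, -0.0, 1.501]
ft_force: [-0.9, -1.9, 1.5]
grip_width: 0.0092
gripper_force: 34.7
```

Emit:
{"api": "move_arm", "payload": {
  "rows": [
    {"x": 0, "y": -9.4, "z": 5.7, "spin": 0, "hand": 5},
    {"x": 0, "y": -9.1, "z": 6.2, "spin": 0, "hand": 5},
    {"x": 0, "y": -8.8, "z": 6.6, "spin": 0, "hand": 5},
    {"x": 0, "y": 0, "z": 0, "spin": 0, "hand": 5},
    {"x": 0, "y": 0, "z": 0, "spin": 0, "hand": 5}
  ],
  "grip_force": 45
}}

```text
clock: 32.73
position: [0.563, -0.0376, 0.2977]
orientation: [-3.137, 0.0, 1.501]
ft_force: [-2.2, -1.9, -1.9]
grip_width: 0.009
gripper_force: 45.6
```

Emit:
{"api": "move_arm", "payload": {
  "rows": [
    {"x": 0, "y": -8.5, "z": 7, "spin": 0, "hand": 5},
    {"x": 0, "y": -8.1, "z": 7.4, "spin": 0, "hand": 5},
    {"x": 0, "y": -7.7, "z": 7.8, "spin": 0, "hand": 5},
    {"x": 0, "y": -7.3, "z": 8.2, "spin": 0, "hand": 5},
    {"x": 0, "y": 0, "z": 0, "spin": 0, "hand": 5},
    {"x": 0, "y": 0, "z": 0, "spin": 0, "hand": 5}
  ]
}}

```text
clock: 33.23
position: [0.5324, -0.0356, 0.2678]
orientation: [-3.139, 0.001, 1.501]
ft_force: [0.5, -2.6, -3.4]
grip_width: 0.0086
gripper_force: 45.1
```

Emit:
{"api": "move_arm", "payload": {
  "rows": [
    {"x": 0, "y": -6.9, "z": 8.5, "spin": 0, "hand": 5},
    {"x": 0, "y": -6.5, "z": 8.9, "spin": 0, "hand": 5},
    {"x": 0, "y": -6.1, "z": 9.2, "spin": 0, "hand": 5},
    {"x": 0, "y": -5.6, "z": 9.5, "spin": 0, "hand": 5},
    {"x": 0, "y": 0, "z": 0, "spin": 0, "hand": 5},
    {"x": 0, "y": 0, "z": 0, "spin": 0, "hand": 5}
  ]
}}

```text
clock: 33.73
position: [0.5083, -0.034, 0.2322]
orientation: [-3.141, 0.002, 1.501]
ft_force: [2.4, -4.6, -5.4]
grip_width: 0.0089
gripper_force: 45.4
```

Emit:
{"api": "move_arm", "payload": {
  "rows": [
    {"x": 0, "y": -5.1, "z": 9.7, "spin": 0, "hand": 5},
    {"x": 0, "y": -4.7, "z": 10, "spin": 0, "hand": 5},
    {"x": 0, "y": -4.2, "z": 10.2, "spin": 0, "hand": 5},
    {"x": 0, "y": -3.7, "z": 10.4, "spin": 0, "hand": 5},
    {"x": 0, "y": 0, "z": 0, "spin": 0, "hand": 5},
    {"x": 0, "y": 0, "z": 0, "spin": 0, "hand": 5}
  ]
}}

```text
clock: 34.23
position: [0.4912, -0.0329, 0.1922]
orientation: [3.141, 0.002, 1.501]
ft_force: [1.9, -4.0, -4.3]
grip_width: 0.009
gripper_force: 45.8
```

Emit:
{"api": "move_arm", "payload": {
  "rows": [
    {"x": 0, "y": -3.2, "z": 10.5, "spin": 0, "hand": 5},
    {"x": 0, "y": -2.6, "z": 10.7, "spin": 0, "hand": 5},
    {"x": 0, "y": -2.1, "z": 10.8, "spin": 0, "hand": 5},
    {"x": 0, "y": -1.6, "z": 10.9, "spin": 0, "hand": 5},
    {"x": 0, "y": 0, "z": 0, "spin": 0, "hand": 5},
    {"x": 0, "y": 0, "z": 0, "spin": 0, "hand": 5}
  ]
}}

```text
clock: 34.73
position: [0.4819, -0.0323, 0.1494]
orientation: [3.141, 0.002, 1.501]
ft_force: [1.4, -4.7, -3.6]
grip_width: 0.0089
gripper_force: 46.0
```

Emit:
{"api": "move_arm", "payload": {
  "rows": [
    {"x": 0, "y": -0.6, "z": 6, "spin": 0, "hand": 5},
    {"x": 0, "y": -0.5, "z": 5, "spin": 0, "hand": 5},
    {"x": 0, "y": -0.3, "z": 5, "spin": 0, "hand": 5},
    {"x": 0, "y": 0, "z": 0, "spin": 0, "hand": 5},
    {"x": 0, "y": 0, "z": 0, "spin": 0, "hand": 5}
  ]
}}

```text
clock: 35.15
position: [0.4805, -0.0321, 0.133]
orientation: [3.139, 0.001, 1.501]
ft_force: [2.2, -5.6, -2.6]
grip_width: 0.0089
gripper_force: 45.6
```

Emit:
{"api": "move_arm", "payload": {
  "rows": [
    {"x": 0, "y": 0, "z": 3, "spin": 0, "hand": 5},
    {"x": 0, "y": 0, "z": 3, "spin": 0, "hand": 5},
    {"x": 0, "y": 0, "z": 2, "spin": 0, "hand": 5},
    {"x": 0, "y": 0, "z": 0, "spin": 0, "hand": 5},
    {"x": 0, "y": 0, "z": 0, "spin": 0, "hand": 5}
  ]
}}

```text
clock: 35.57
position: [0.4804, -0.0319, 0.1275]
orientation: [3.14, -0.001, 1.501]
ft_force: [-5.0, -3.7, 16.2]
grip_width: 0.009
gripper_force: 48.0
```

Emit:
{"api": "move_arm", "payload": {
  "rows": [
    {"x": 0, "y": 0, "z": -1.5, "spin": 0, "hand": 5},
    {"x": 0, "y": 0, "z": 0, "spin": 0, "hand": 14},
    {"x": 0, "y": 0, "z": 0, "spin": 0, "hand": 28},
    {"x": 0, "y": 0, "z": 0, "spin": 0, "hand": 28},
    {"x": 0, "y": 0, "z": 0, "spin": 0, "hand": 28},
    {"x": 0, "y": 0, "z": -10, "spin": 0, "hand": 28},
    {"x": 0, "y": 0, "z": -25, "spin": 0, "hand": 28},
    {"x": 0, "y": 0, "z": -35, "spin": 0, "hand": 28},
    {"x": 0, "y": -10, "z": -35, "spin": 0, "hand": 28},
    {"x": 0, "y": -25, "z": -30, "spin": 0, "hand": 28},
    {"x": 35, "y": 0, "z": 0, "spin": 0, "hand": 28},
    {"x": 35, "y": 0, "z": 0, "spin": 0, "hand": 28}
  ]
}}

```text
clock: 36.57
position: [0.4504, 0.0395, 0.2656]
orientation: [3.135, -0.006, 1.495]
ft_force: [1.2, 1.3, 0.1]
grip_width: 0.0281
gripper_force: 0.0
```

Emit:
{"api": "move_arm", "payload": {
  "rows": [
    {"x": 35, "y": 0, "z": 0, "spin": 0, "hand": 28},
    {"x": 35, "y": 0, "z": 0, "spin": 0, "hand": 28},
    {"x": 35, "y": 0, "z": 0, "spin": 0, "hand": 28},
    {"x": 35, "y": 0, "z": 0, "spin": 0, "hand": 28},
    {"x": 35, "y": 0, "z": 0, "spin": 0, "hand": 28},
    {"x": 0, "y": 0, "z": 0, "spin": 0, "hand": 28},
    {"x": 0, "y": 0, "z": 0, "spin": 0, "hand": 28}
  ]
}}

```text
clock: 37.15
position: [0.4607, 0.2186, 0.2616]
orientation: [-3.141, 0.001, 1.507]
ft_force: [0.9, -0.7, -0.6]
grip_width: 0.0279
gripper_force: 0.0
```

```bash
python3 - <<'E'
from h import *
a=shot('top','tz');b=shot('scene','sz')
delta((.4,.2,.3))
for n,c in (('t0',a),('s0',b)):
    i=cv2.imread(f'pics/{n}.png').astype(int);d=np.abs(i-c['color'][:,:,::-1]).max(2)>45
    box=d[130:232,215:335] if n=='t0' else d[145:285,145:305]
    print(n,box.sum(), np.round(cv2.connectedComponentsWithStats(d.astype(np.uint8))[2][1:],0)[lambda s: s[:,4]>15] if 0 else [list(map(int,s)) for s in cv2.connectedComponentsWithStats(d.astype(np.uint8))[2][1:] if s[4]>15])
E
```

```text
t 37.25 pos [0.4616 0.2146 0.262 ] yaw 1.501 F [-0.23 -0.48  0.34] w 0.0281 | d tool mm [-18.9 -60.4 -38. ] spin deg -0.6
t0 27 [[66, 192, 170, 192, 8130], [186, 209, 77, 147, 3949], [105, 324, 41, 39, 925], [105, 355, 11, 29, 117], [251, 355, 25, 12, 123], [0, 361, 60, 23, 736], [287, 372, 8, 6, 18]]
s0 1 [[325, 0, 176, 161, 7163], [389, 14, 43, 11, 302], [498, 57, 12, 16, 102], [273, 64, 6, 5, 16], [287, 80, 22, 12, 88], [297, 95, 53, 138, 4039], [377, 189, 20, 25, 314]]
```

The lid and its surroundings match the initial shut view: the only changes are the arm, its shadow and the missing bottle. I'm handing in.

```bash
python3 -c "
from rig import manip
print(manip.job_done())"
```

```text
the job is handed in; nothing more can be done
None
```

The ink bottle was last seen standing upright in the case; the stay is folded, the lid is shut, and I handed the job in at about 37 s. The final camera check found nothing else moved, but `manip.job_done()` gave no verdict.

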